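Rack the round stamps and lock the keeper

ROBOT

A 7-joint arm with a two-finger parallel gripper is mounted at the origin on the work surface. World frame = base frame: x ahead of the robot, y to its left, z up, the work surface at z = 0. Lengths are in m, angles in degrees, forces in N, time in s.
With the tool pointing down it reaches from about 0.425 to 0.925 m from the base axis. Payload 6.8 kg.
Tool frame: the origin (TCP) lies midway between the tips of the shut fingers; the grasp point (between the pads) lies 19 mm behind it; z points along the fingers, y is the direction in which the jaws open and shut (so a half turn about z gives the same grasp; the last joint's range is limited). The gripper opens to 88 mm and grips with 3 to 60 N. Pads are 20 mm wide; open, the fingers measure 115 mm over their backs; the gripper's body (75 mm by 178 mm) begins 61 mm behind the grasp point.
Start: joints at [60.499, 27.33, 1.283, 89.118, -0.659, 63.558, -4.761], TCP at [0.267, -0.62, 0.223] pointing down, gripper open.
Joint ranges: [-169.35, 169.35], [-19.33, 120.38], [-80.79, 83.38], [13.8, 139.57], [-78.32, 258.32], [9.67, 109.79], [-169.56, 169.56]. Speed limits (degrees/s): [136.94, 136.94, 180, 180, 180, 180, 180].

INTERFACE

Orientations are given as a 3x3 rotation matrix whose columns are the frame's x, y, z axes.
In Python, from plant import manip gives the robot as it stands.
- The arm moves only by the tool send_rows, never from a script. Its arguments are lists of equal length, an entry for each row: "linear": the shift along the world's x, y, z in cm, a list of three; "yaw": the turn about the world's z in rad. In form: {"linear": [[dx, dy, dz], ...], "yaw": [yaw, ...]}. A call has 1 to 20 rows; each row is the pose to reach, as a shift and turn from the pose measured when the call began; what a row does not reach only later rows make up. A row lasts 1/8 s, in which the tool goes at most 62.5 mm and 10.7 degrees, less where a joint would pass 70% of its speed; a pose out of reach is approached as far as the arm can. A call with a gripper value outside its range is refused whole. "gripper" is the closure, from 0 (fully open) to 1 (shut), set as the call begins (left out, the last holds). The fingers move at their own pace and stop on an object; "newtons" is the grip in N (left out, the last holds). Time passes only in rows, so rows that repeat a pose let the fingers close. It gives the time, the measured TCP pose, the force and the opening at its end, in the units of the state.
- manip.observe(): the state, without advancing time (a new reading comes with each control period).
- manip.snapshot(name): name is "scene" or "top" or "wrist"; returns (picture, depth): 420x560x3 uint8, blue, green, red; 420x560 float32, m along the optical axis (not along the pixel's ray), 0 where there is no reading.
- manip.camera_info(name): a dict with "vertical_fov" (degrees; the focal length in pixels is half the picture's height over the tangent of half this angle, whatever the lens; pixels are square), "cx", "cy" (the principal point, pixels), "rvec" (rotation vector, rad) and "tvec" (3), from world to camera coordinates, as OpenCV has them. Camera axes: x right, y down, z forward; pixel columns grow to the right and rows downward; lengths in m; the calibration is good to about 2 mm. The wrist camera is an equidistant fisheye: a pixel r from the principal point sees the ray r / f radians off the axis. A picture is of the moment at which its call begins: read the wrist's pose just before it. camera_info takes no time and is no camera call; for the wrist camera it gives the pose at the moment of the call.
- manip.close_job(): hands the job in, once; it reports no verdict.
The state is a dict: "time_s": time; "joint_positions": joint angles; "dq": joint speeds; "joint_torque": joint torques, N m; "eef_pos": TCP position; "orientation": TCP orientation; "force": force on the tool from outside, world axes, zero at the start; "wrist_torque": the same for the moment, N m; "opening": opening from 0.0 (shut) to 1.0 (fully open).
Only numpy, scipy, OpenCV 4.12 (cv2) and the standard library are available. Lean on these libraries where they do the work, as an engineer would, in place of code of your own. Each camera call takes 0.05 s, during which the arm holds its last target.

TASK

Unlock the stamp rack by sliding its keeper fully open, bring the two square-footed stamps out and stand them upright in the shallow tray, and thread every round stamp that stands on the counter under the slotted deck, each into a slot of its own (one round stamp is already in and stays in). Once they are all in, slide the keeper fully home to its locked stop so that it holds them, and do not disturb the other things on the counter.

Things in the scene. Friction and masses are not known exactly. Their poses are not given: they have to be found in the camera images.
- rack: low fixed stamp rack, 316 mm wide (y), 76 mm deep (x). Origin: middle of its front (mouth) edge, on the counter; x points into the rack, away from the robot. Steel deck, underside 20 mm and top 24 mm above the counter; open below at the front, walls at back and ends, no floor (stamps stand on the counter). A stamp's foot goes under the deck, its stem along a slot, its knob stays above.
- slots (a point): front end of the middle slot, on the deck's top. Five slots, 20 mm wide, open at the front and 56 mm deep, run along the rack's x at rack y = -120, -60, 0, 60 and 120 mm. A foot meets the back wall when the stamp's centre is 49 mm behind the mouth edge. The keeper, a flat dark steel comb, lies on the deck and reaches 29 mm above the counter.
- keeper (a joint): slide of the keeper comb along the rack's +y, in m: 0 = open end stop (all five slots free), 0.028 = locked end stop (a hooked toe, 12 to 22 mm behind the mouth edge, lies across every slot in front of the stems). About 2 N of friction; stays where it is left.
- keeper_grip (a point): grip point of the keeper: in a black upright tab, 14 mm by 14 mm, behind the slots at rack x = 98 mm, top 65 mm above the counter, this point 55 mm above it. It moves along the rack's y with the keeper: rack y = keeper value.
- square_a: a square stamp: a square steel foot 40 mm by 40 mm, 14 mm thick. It starts in one of the rack's slots. On it an upright oak handle on the centre line: a stem 12 mm thick up to 44 mm, then a round knob 24 mm in diameter from 44 to 75 mm above the underside (grip the knob). Loose, about 0.2 kg, mostly in the foot. Origin: centre of the underside; z up.
- tray: shallow square aluminium tray fixed on the counter at one side, 160 mm by 160 mm outside, walls 4 mm thick and 14 mm high, inner floor 4 mm above the counter. Origin: centre of its underside.
- stamp0: a round stamp already standing in one of the rack's slots: round steel foot 46 mm in diameter, 14 mm thick. On it an upright oak handle on the centre line: a stem 12 mm thick up to 44 mm, then a round knob 24 mm in diameter from 44 to 75 mm above the underside (grip the knob). Loose, about 0.2 kg, mostly in the foot. Origin: centre of the underside; z up.
- stamp1: a round stamp like stamp0 (foot 46 mm in diameter, 14 mm thick, knob 24 mm in diameter from 44 to 75 mm above the underside, origin at the centre of the underside), standing on the counter between the robot and the rack; may be absent.
- stamp2: a round stamp like stamp0 (foot 46 mm in diameter, 14 mm thick, knob 24 mm in diameter from 44 to 75 mm above the underside, origin at the centre of the underside), standing on the counter between the robot and the rack; may be absent.
- stamp3: a round stamp like stamp0 (foot 46 mm in diameter, 14 mm thick, knob 24 mm in diameter from 44 to 75 mm above the underside, origin at the centre of the underside), standing on the counter between the robot and the rack; may be absent.
- stamp4: a round stamp like stamp0 (foot 46 mm in diameter, 14 mm thick, knob 24 mm in diameter from 44 to 75 mm above the underside, origin at the centre of the underside), standing on the counter between the robot and the rack; may be absent.
- square_b: the other square stamp: a square steel foot 40 mm by 40 mm, 14 mm thick. It starts in one of the rack's slots. On it an upright oak handle on the centre line: a stem 12 mm thick up to 44 mm, then a round knob 24 mm in diameter from 44 to 75 mm above the underside (grip the knob). Loose, about 0.2 kg, mostly in the foot. Origin: centre of the underside; z up.
- tub: closed square plastic tub, 118 mm square, 77 mm tall. Not part of the job. Origin: centre of its underside.
- pinch_bowl: small white ceramic bowl, 52 mm across, 28 mm tall, standing in the row with the stamps. Not part of the job. Origin: centre of its underside.
- measuring_cup: glass measuring cup with a handle, 84 mm across, 100 mm tall. Not part of the job. Origin: centre of its underside.
- mortar: heavy grey stoneware mortar, 120 mm across, 75 mm tall. Not part of the job. Origin: centre of its underside.
- pepper_mill: dark wooden pepper mill, 54 mm across, 130 mm tall. Not part of the job. Origin: centre of its underside.
- spoon: wooden spoon, 200 mm long, lying on the counter. Not part of the job. Origin: middle of the tool.

How it is judged (in metres and radians):
On the way, in this order (a step that is already met when the one before it is completed fails the run):
1. the keeper is slid fully open (value of joint keeper below 0.003 m), for 0.2 s.
2. both square stamps stand in the tray and every round stamp is in the rack (x of stamp0 in the frame of rack between 0.024 and 0.06 m and y of stamp0 in the frame of rack between -0.14 and 0.14 m and z of each of stamp0, stamp1, stamp2, stamp3, stamp4 in the frame of rack below 0.008 m and angle between each of stamp0, stamp1, stamp2, stamp3, stamp4, square_a, square_b's own z axis and vertical below 0.15 rad and x of stamp1 in the frame of rack between 0.024 and 0.06 m and y of stamp1 in the frame of rack between -0.14 and 0.14 m and x of stamp2 in the frame of rack between 0.024 and 0.06 m and y of stamp2 in the frame of rack between -0.14 and 0.14 m and x of stamp3 in the frame of rack between 0.024 and 0.06 m and y of stamp3 in the frame of rack between -0.14 and 0.14 m and x of stamp4 in the frame of rack between 0.024 and 0.06 m and y of stamp4 in the frame of rack between -0.14 and 0.14 m and x of square_a in the frame of tray between -0.065 and 0.065 m and y of square_a in the frame of tray between -0.065 and 0.065 m and z of each of square_a, square_b in the frame of tray below 0.012 m and x of square_b in the frame of tray between -0.065 and 0.065 m and y of square_b in the frame of tray between -0.065 and 0.065 m), for 0.2 s.
3. the keeper is slid fully home (value of joint keeper above 0.025 m), for 0.2 s.
At the end, for the whole second after the job is handed in: every round stamp present stands upright in a slot, its centre 24 to 60 mm behind the mouth edge; both square stamps stand upright on the tray floor, within 65 mm of its centre along each side; all at rest; keeper within 3 mm of its locked stop (all of step 2 and linear speed of each of stamp0, stamp1, stamp2, stamp3, stamp4, square_a, square_b below 0.02 m/s and value of joint keeper above 0.025 m); the robot touches nothing.
It fails at once if another thing on the counter (tub, bowl, cup, mortar, mill or spoon) is displaced by more than 30 mm (distance of any of tub, pinch_bowl, measuring_cup, mortar, pepper_mill, spoon from where it was at the start of the episode above 0.03 m).
Of stamp1, stamp2, stamp3, stamp4 only 2 to 4 are there at a start; the rules pass over those that are not, and their reading is None.
At some moment in a run one of stamp1, stamp2, stamp3, stamp4, square_a, square_b may be knocked a few centimetres aside while the robot is not near it.
Once in a run the grip may slacken for a moment while it holds something.
It also fails if it takes over 210 s, if anything falls off the work surface, if the arm or the gripper's body presses on something with over 40 N, if the wrist force passes 120 N, or if a joint passes its speed limit or range.

## Working session

There is one attempt and no reset: what is moved stays moved. The work goes in short steps, Python scripts to look and compute and a tool call to move; the robot and the scene stay as the last step left them, time stands still between calls to the robot, and variables do not carry over. Pictures are saved under pics/ and viewed, and the job is handed in when it is done.

Besides the shell and the picture viewer there is one more tool, called after ">>>" as name(argument=value, ...) on one line, values as JSON. send_rows: Moves the arm, as the interface text tells. Its arguments: {"type":"object","properties":{"linear":{"type":"array"},"yaw":{"type":"array"},"gripper":{"type":"number"},"newtons":{"type":"number"}},"required":["linear","yaw"]}

```bash
mkdir -p pics; ls; cat > h.py <<'E'
import numpy as np, cv2
from plant import manip
def cam(n):
    c=manip.camera_info(n); f=210/np.tan(np.radians(c['vertical_fov']/2))
    R=cv2.Rodrigues(np.array(c['rvec'],float))[0]; return c,f,R,np.array(c['tvec'],float).ravel()
def world(u,v,d,C):
    c,f,R,t=C
    p=np.stack([(u-c['cx'])/f*d,(v-c['cy'])/f*d,d],-1)
    return (p-t)@R
def proj(P,C):
    c,f,R,t=C
    p=np.asarray(P)@R.T+t
    return np.stack([p[...,0]/p[...,2]*f+c['cx'],p[...,1]/p[...,2]*f+c['cy']],-1)
def cloud(n):
    C=cam(n); img,d=manip.snapshot(n)
    v,u=np.mgrid[0:420,0:560]
    return img,d,world(u.astype(float),v.astype(float),d.astype(float),C),C
def save(img,n,s=1.4): cv2.imwrite(n,cv2.resize(img,None,fx=s,fy=s,interpolation=cv2.INTER_CUBIC))
E
python3 - <<'E'
from h import *
s=manip.observe(); print({k:np.round(v,3).tolist() for k,v in s.items()})
for n in('scene','top'):
    img,d,P,C=cloud(n); save(img,f'pics/{n}0.png'); np.savez(f'{n}0.npz',img=img,d=d,P=P)
    print(n,C[0], 'campos',-C[2].T@C[3])
E
```

```text
pics
{'time_s': 0.0, 'joint_positions': [60.5, 27.376, 1.281, 89.176, -0.659, 63.559, -4.762], 'dq': [-0.008, 0.008, -0.077, 0.033, -0.013, -0.002, -0.067], 'joint_torque': [-0.001, -58.288, 1.534, -27.262, -0.054, 0.017, 0.0], 'eef_pos': [0.267, -0.619, 0.222], 'orientation': [[0.918, 0.396, -0.001], [0.396, -0.918, 0.002], [-0.0, -0.002, -1.0]], 'force': [-0.648, -0.655, -0.079], 'wrist_torque': [0.026, -0.048, 0.027], 'opening': 0.997}
scene {'vertical_fov': 47.99288339739608, 'cx': 280.0044043970747, 'cy': 211.5101798491825, 'rvec': array([ 1.38663347,  2.16829856, -0.88049363]), 'tvec': array([ 0.22851587, -0.33505102,  1.63554682])} campos [1.36034316 0.35962481 0.92716157]
top {'vertical_fov': 54.18547922197551, 'cx': 278.2795030027933, 'cy': 208.1660232236499, 'rvec': array([ 2.00569807, -2.22815658,  0.22572537]), 'tvec': array([0.05436708, 0.57423912, 1.04553022])} campos [0.35645218 0.01692204 1.13951536]
```

View pics/scene0.png

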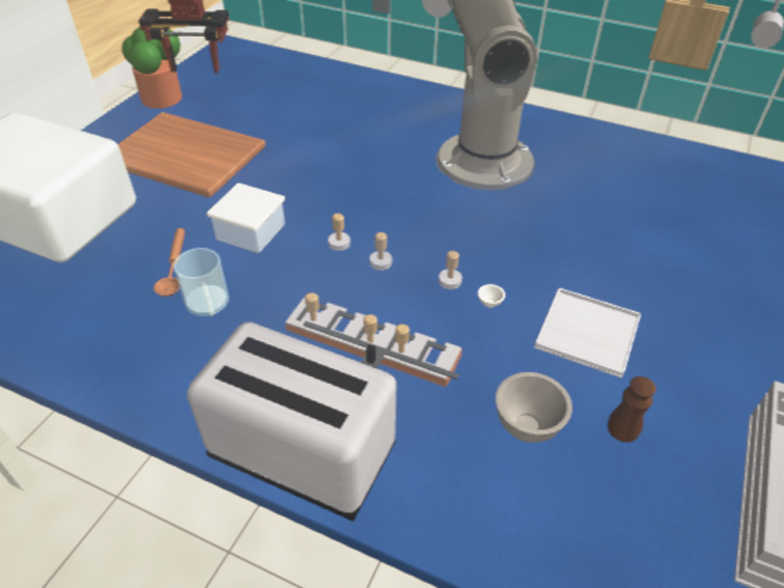

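View pics/top0.png

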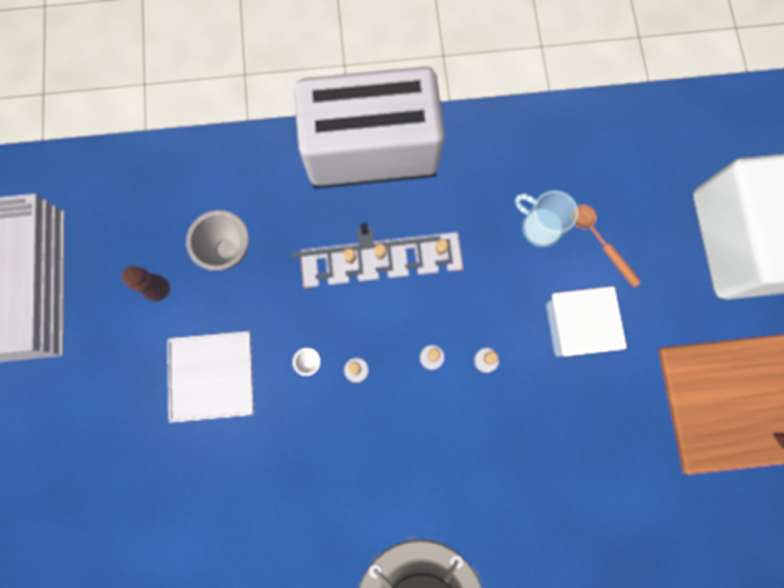

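```bash
python3 - <<'E'
from h import *
z=np.load('top0.npz'); img=z['img']
a=cv2.resize(img[150:280,200:350],None,fx=5,fy=5,interpolation=cv2.INTER_CUBIC); cv2.imwrite('pics/topz.png',a[:600])
z=np.load('scene0.npz'); img=z['img']
a=cv2.resize(img[195:280,195:340],None,fx=5.5,fy=5.5,interpolation=cv2.INTER_CUBIC); cv2.imwrite('pics/scenez.png',a)
E
```

```text
(no output)
```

View pics/topz.png

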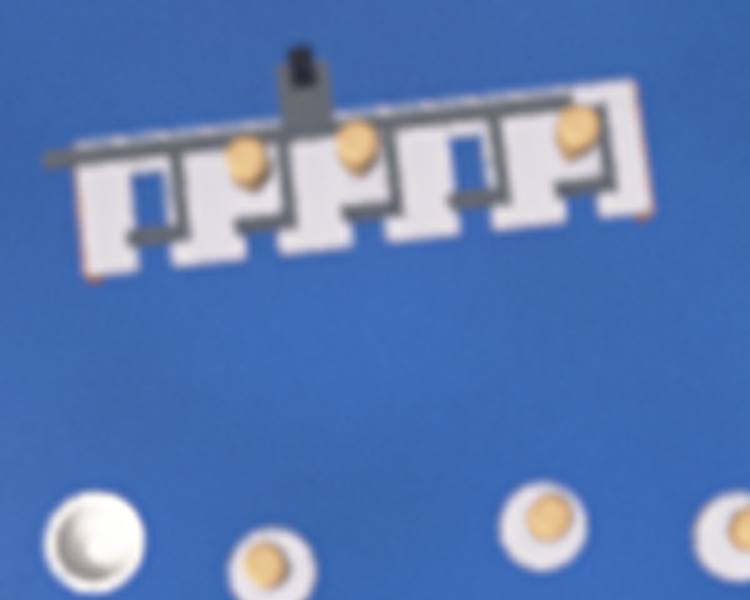

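View pics/scenez.png

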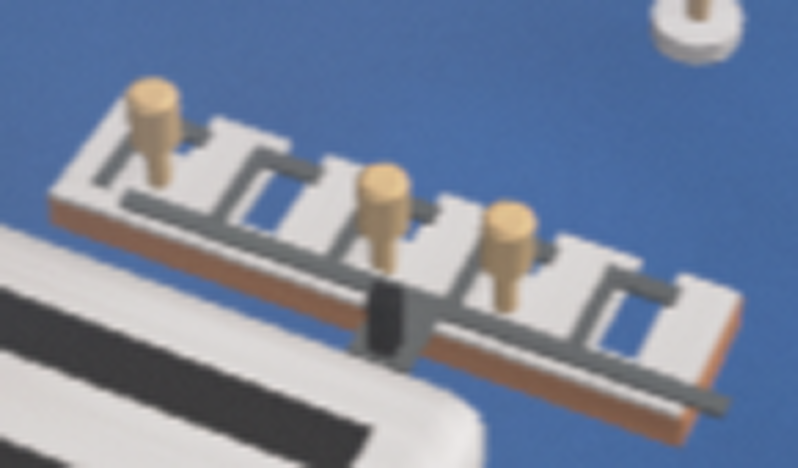

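```bash
python3 - <<'E'
from h import *
for n in('top','scene'):
    z=np.load(n+'0.npz'); img,d,P=z['img'],z['d'],z['P']
    hsv=cv2.cvtColor(img,cv2.COLOR_BGR2HSV).astype(int)
    print(n)
    # counter height check
    m=(d>0)&(hsv[...,0]>100)&(hsv[...,0]<125)&(hsv[...,1]>120)&(abs(P[...,0]-.5)<.3)&(abs(P[...,1])<.5)
    print('counter z',np.percentile(P[m][:,2],[5,50,95]))
    # knobs
    m=(hsv[...,0]>8)&(hsv[...,0]<25)&(hsv[...,1]>70)&(d>0)&(P[...,2]>.04)&(P[...,2]<.09)&(abs(P[...,1])<.3)&(P[...,0]>.3)&(P[...,0]<.9)
    k,l,st,ce=cv2.connectedComponentsWithStats(m.astype(np.uint8))
    for i in range(1,k):
        if st[i,4]>15:
            q=P[l==i]; top=q[q[:,2]>.068]
            print('knob',ce[i].round(0),st[i,4],top.mean(0).round(4) if len(top) else q.mean(0).round(4),len(top))
    # objects: components above counter
    m=(d>0)&(P[...,2]>.008)&(P[...,0]>.3)&(P[...,0]<1)&(abs(P[...,1])<.6)
    k,l,st,ce=cv2.connectedComponentsWithStats(m.astype(np.uint8))
    for i in range(1,k):
        if st[i,4]>40:
            q=P[l==i]; print('obj',ce[i].round(0),st[i,4],'x',np.percentile(q[:,0],[1,99]).round(3),'y',np.percentile(q[:,1],[1,99]).round(3),'zmax',np.percentile(q[:,2],99).round(3))
E
```

```text
top
counter z [-0.00328396  0.00026084  0.00384151]
knob [315. 176.] 63 [ 0.6534 -0.1147  0.0745] 57
knob [271. 179.] 56 [0.657  0.0048 0.0742] 52
knob [249. 182.] 55 [0.6541 0.0646 0.0748] 52
knob [309. 253.] 51 [ 0.4467 -0.0737  0.0747] 50
knob [350. 255.] 59 [ 0.43   -0.1787  0.0748] 53
knob [253. 262.] 46 [0.4382 0.0749 0.0752] 46
obj [264.  90.] 7898 x [0.818 0.969] y [-0.13  0.13] zmax 0.185
obj [404. 161.] 1398 x [0.552 0.736] y [-0.5  -0.28] zmax 0.103
obj [155. 172.] 1465 x [0.653 0.765] y [0.259 0.369] zmax 0.079
obj [271. 184.] 2854 x [0.613 0.71 ] y [-0.153  0.162] zmax 0.077
obj [104. 202.] 550 x [0.618 0.662] y [0.434 0.476] zmax 0.129
obj [418. 230.] 2226 x [0.421 0.536] y [-0.427 -0.313] zmax 0.082
obj [149. 268.] 421 x [0.376 0.536] y [0.278 0.439] zmax 0.018
obj [490. 269.] 1403 x [0.301 0.418] y [-0.599 -0.52 ] zmax 0.027
obj [308. 255.] 223 x [0.425 0.469] y [-0.096 -0.054] zmax 0.078
obj [218. 258.] 230 x [0.439 0.487] y [0.143 0.191] zmax 0.032
obj [347. 257.] 223 x [0.409 0.452] y [-0.199 -0.16 ] zmax 0.079
obj [254. 264.] 222 x [0.417 0.459] y [0.053 0.096] zm
[... 358 characters left out ...]
 126.] 686 x [0.301 0.42 ] y [-0.599 -0.516] zmax 0.028
obj [177. 155.] 1864 x [0.424 0.538] y [-0.425 -0.31 ] zmax 0.082
obj [242. 166.] 238 x [0.407 0.453] y [-0.199 -0.156] zmax 0.077
obj [140. 198.] 1682 x [0.559 0.741] y [-0.491 -0.277] zmax 0.102
obj [272. 180.] 257 x [0.427 0.469] y [-0.093 -0.052] zmax 0.078
obj [322. 193.] 269 x [0.416 0.46 ] y [0.057 0.098] zmax 0.077
obj [351. 210.] 220 x [0.438 0.487] y [0.146 0.194] zmax 0.031
obj [422. 237.] 470 x [0.375 0.538] y [0.281 0.441] zmax 0.018
obj [222. 286.] 16997 x [0.622 0.979] y [-0.128  0.156] zmax 0.184
obj [381. 290.] 2105 x [0.655 0.767] y [0.262 0.371] zmax 0.078
obj [452. 292.] 944 x [0.631 0.669] y [0.437 0.485] zmax 0.128
```

```bash
python3 - <<'E'
from h import *
for n in('top','scene'):
    z=np.load(n+'0.npz'); img,d,P=z['img'],z['d'],z['P']; C=cam(n)
    hsv=cv2.cvtColor(img,cv2.COLOR_BGR2HSV).astype(int)
    # deck white: intersect rays with z=.024
    v,u=np.mgrid[0:420,0:560]
    p=P.copy(); c0=-C[2].T@C[3]; t=(0.024-c0[2])/(p[...,2]-c0[2]); Q=c0+(p-c0)*t[...,None]
    m=(hsv[...,1]<60)&(hsv[...,2]>120)&(abs(P[...,2]-.024)<.006)&(Q[...,0]>.58)&(Q[...,0]<.75)&(abs(Q[...,1])<.25)
    q=Q[m][:,:2]*1000; 
    r=cv2.minAreaRect(q.astype(np.float32)); print(n,len(q),r, cv2.boxPoints(r).round(0).tolist())
    # keeper tab
    m=(hsv[...,2]<60)&(P[...,2]>.045)&(P[...,2]<.075)&(P[...,0]>.66)&(P[...,0]<.8)&(abs(P[...,1])<.2)
    q=P[m]; print('tab',len(q),q.mean(0).round(4),np.percentile(q,[2,98],axis=0).round(4).tolist())
    # front edge: line fit
    m=(hsv[...,1]<60)&(hsv[...,2]>120)&(abs(P[...,2]-.024)<.006)&(Q[...,0]>.58)&(Q[...,0]<.75)&(abs(Q[...,1])<.25)
    q=Q[m][:,:2]
    f=[]
    for y in np.arange(-.15,.16,.004):
        s=q[abs(q[:,1]-y)<.003]
        if len(s): f.append((s[:,0].min(),y))
    f=np.array(f); k=None
    w=f[:,0]<.64
    for _ in range(5):
        k=np.polyfit(f[w][:,1],f[w][:,0],1); w=abs(f[:,0]-np.polyval(k,f[:,1]))<.004
    print('front x = %.4f*y + %.4f'%tuple(k), w.sum())
E
```

```text
top 1912 ((665.2395629882812, 4.5875396728515625), (106.17473602294922, 320.8828125), 0.8349543213844299) [[610.0, 164.0], [614.0, -157.0], [721.0, -155.0], [716.0, 166.0]]
tab 12 [0.7065 0.0313 0.0614] [[0.7037, 0.0282, 0.0533], [0.7121, 0.0339, 0.0671]]
front x = -0.0132*y + 0.6141 57
scene 1612 ((663.298828125, 7.328277587890625), (103.44206237792969, 320.0415344238281), 0.5332013964653015) [[610.0, 167.0], [613.0, -153.0], [717.0, -152.0], [714.0, 168.0]]
tab 22 [0.7167 0.0342 0.0558] [[0.7133, 0.0295, 0.048], [0.719, 0.0387, 0.0639]]
front x = -0.0331*y + 0.6145 35<stdin>:7: RuntimeWarning: divide by zero encountered in divide
<stdin>:7: RuntimeWarning: invalid value encountered in multiply
```

>>> send_rows(linear=[[3,4.4,0],[6.4,9.4,0],[9.8,14.4,0],[13.2,19.4,0],[16.6,24.4,0],[20,29.4,0],[23.4,34.4,0],[26.8,39.4,0],[30.2,44.4,0],[33.6,49.4,-0.5],[37,54.5,-1],[40,59,-1.5],[42.5,62.5,-2],[44.4,65.4,-2],[44.4,65.4,-2],[44.4,65.4,-2],[44.4,65.4,-2]], yaw=[-0.03,-0.06,-0.09,-0.12,-0.15,-0.18,-0.21,-0.24,-0.27,-0.3,-0.33,-0.36,-0.39,-0.394,-0.394,-0.394,-0.394], gripper=0.5)

```text
time_s: 2.22
eef_pos: [0.7104, 0.0325, 0.2018]
orientation: [[1.0, 0.011, -0.0], [0.011, -1.0, 0.001], [-0.0, -0.001, -1.0]]
force: [0.3, 0.1, -1.3]
opening: 0.498
```

```bash
cat >> h.py <<'E'
def wcam():
    C=cam('wrist'); img,d=manip.snapshot('wrist'); return img,d,C
def wrays(C):
    c,f,R,t=C; v,u=np.mgrid[0:420,0:560].astype(float)
    x=u-c['cx'];y=v-c['cy'];r=np.hypot(x,y)+1e-9;th=r/f
    k=np.stack([np.sin(th)*x/r,np.sin(th)*y/r,np.cos(th)],-1); return k
def wproj(P,C):
    c,f,R,t=C; p=np.asarray(P,float)@R.T+t
    h=np.hypot(p[...,0],p[...,1])+1e-12; th=np.arctan2(h,p[...,2])
    return np.stack([f*th*p[...,0]/h+c['cx'],f*th*p[...,1]/h+c['cy']],-1)
def wcloud():
    img,d,C=wcam(); k=wrays(C)
    p=k/np.maximum(k[...,2:],1e-3)*d[...,None]
    return img,d,(p-C[3])@C[2],C
def ortho(img,C,z,x0,x1,y0,y1,s=2000):
    xs=np.arange(x1,x0,-1/s); ys=np.arange(y1,y0,-1/s)
    X,Y=np.meshgrid(xs,ys,indexing='ij')
    uv=wproj(np.stack([X,Y,np.full_like(X,z)],-1),C).astype(np.float32)
    return cv2.remap(img,uv[...,0],uv[...,1],cv2.INTER_LINEAR)
E
python3 - <<'E'
from h import *
s=manip.observe(); print(s['eef_pos'],s['orientation'],s['opening'],s['force'])
img,d,P,C=wcloud(); save(img,'pics/w1.png'); print(C[0]['vertical_fov'],C[0]['cx'],C[0]['cy'],'cam',-C[2].T@C[3],'axis',C[2][2])
a=ortho(img,C,.024,.59,.74,-.18,.2); cv2.imwrite('pics/o1.png',a); print(a.shape)
E
```

```text
[0.71041149 0.03248417 0.2018319 ] [[ 9.99943979e-01  1.05738735e-02 -4.81939046e-04]
 [ 1.05741394e-02 -9.99943940e-01  5.52493758e-04]
 [-4.76070030e-04 -5.57558897e-04 -9.99999731e-01]] 0.4981327211626598 [ 0.34602439  0.1251794  -1.2509183 ]
65.70646984690485 281.32883701666816 207.81184455867557 cam [0.78456173 0.03346759 0.3644002 ] axis [-0.27340022 -0.00260057 -0.96189685]
(301, 760, 3)
```

View pics/w1.png

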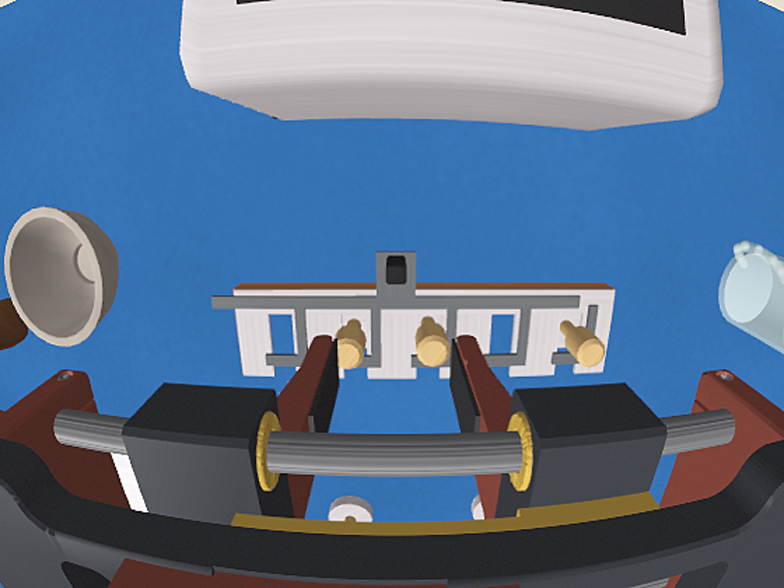

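View pics/o1.png

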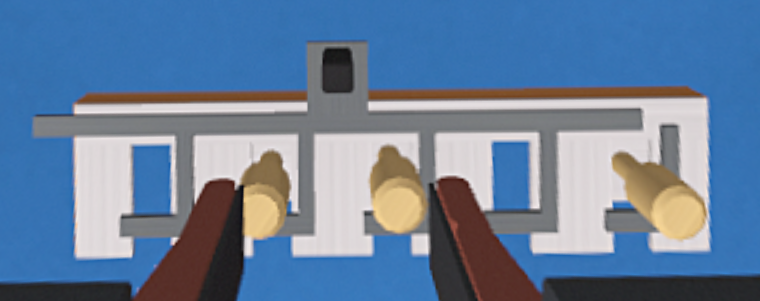

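```bash
python3 - <<'E'
from h import *
print(np.round(manip.observe()['joint_positions'],1))
z=np.load('scene0.npz');P=z['P'];m=(P[...,0]>.77)&(P[...,0]<1)&(abs(P[...,1])<.1)&(P[...,2]>.05)
for lo in(.03,.08,.12,.15,.17):
    z=np.load('top0.npz');P=z['P'];m=(P[...,0]>.77)&(P[...,0]<1)&(abs(P[...,1])<.1)&(P[...,2]>lo)
    print(lo,P[m][:,0].min())
E
```

```text
[  -2.1   32.1   -8.3   84.1    4.9   64.1 -100.7]
0.03 0.8162300823078632
0.08 0.8162300823078632
0.12 0.8168522461931962
0.15 0.817107366020343
0.17 0.8189918815976089
```

>>> send_rows(linear=[[0,0,0],[0,0,0],[0,0,0],[0,0,0],[0,0,0],[0,0,0],[0,0,0],[0,0,0],[0,0,0],[0,0,0],[0,0,0],[0,0,0],[0,0,0],[0,0,0],[0,0,0],[0,0,0],[0,0,0],[0,0,0],[0,0,0],[0,0,0]], yaw=[0.17,0.34,0.51,0.68,0.85,1.02,1.19,1.36,1.53,1.7,1.87,2.04,2.21,2.38,2.55,2.72,2.89,3.06,3.14,3.14])

```text
time_s: 4.78
eef_pos: [0.7104, 0.0314, 0.202]
orientation: [[-1.0, -0.007, 0.0], [-0.007, 1.0, -0.001], [-0.0, -0.001, -1.0]]
force: [-0.3, -0.3, 0.4]
opening: 0.499
```

```bash
python3 - <<'E'
from h import *
s=manip.observe(); print(s['eef_pos'].round(4),s['orientation'].round(3),np.round(s['joint_positions'],1))
img,d,P,C=wcloud(); save(img,'pics/w2.png'); print('cam',-C[2].T@C[3])
E
```

```text
[0.7104 0.0314 0.202 ] [[-1.    -0.007  0.   ]
 [-0.007  1.    -0.001]
 [-0.    -0.001 -1.   ]] [ 21.6  39.5 -47.2  82.2  29.6  71.1  61.8]
cam [0.63493754 0.03136476 0.36454261]
```

View pics/w2.png

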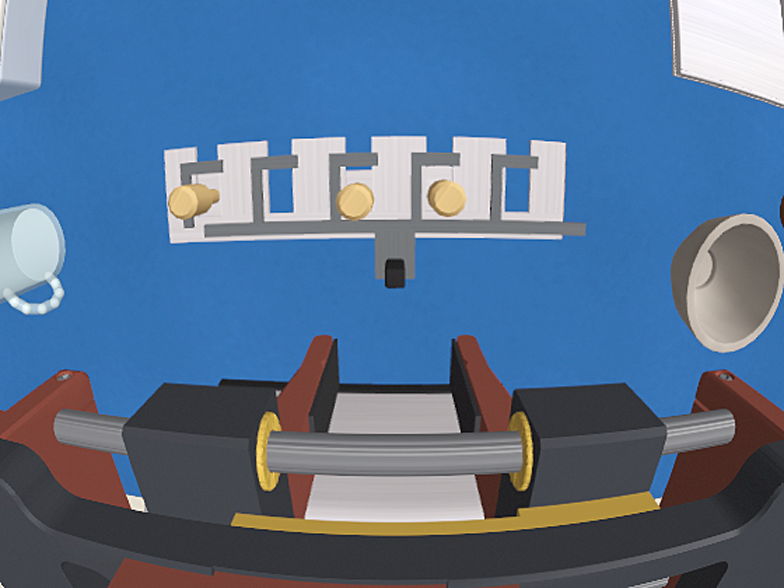

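>>> send_rows(linear=[[0,0.1,-3],[0,0.2,-6],[0,0.2,-9],[0,0.2,-12],[0,0.2,-14],[0,0.2,-15.5],[0,0.2,-16.4],[0,0.2,-16.4],[0,0.2,-16.4]], yaw=[0,0,0,0,0,0,0,0,0])

```text
time_s: 5.95
eef_pos: [0.711, 0.0338, 0.0389]
orientation: [[-1.0, -0.006, 0.002], [-0.006, 1.0, -0.001], [-0.001, -0.001, -1.0]]
force: [0.0, -0.8, -1.5]
opening: 0.503
```

>>> send_rows(linear=[[0,0,0],[0,0,0],[0,0,0],[0,0,0],[0,0,0],[0,0,0]], yaw=[0,0,0,0,0,0], gripper=1, newtons=15)

```text
time_s: 6.7
eef_pos: [0.7111, 0.033, 0.0391]
orientation: [[-1.0, -0.005, 0.002], [-0.005, 1.0, -0.002], [-0.002, -0.002, -1.0]]
force: [-1.0, -4.1, 3.6]
opening: 0.164
```

>>> send_rows(linear=[[0,-0.5,0],[0,-1,0],[0,-1.5,0],[0,-2,0],[0,-2.5,0],[0,-2.8,0],[0,-2.9,0],[0,-2.9,0],[0,-2.9,0]], yaw=[0,0,0,0,0,0,0,0,0])

```text
time_s: 7.82
eef_pos: [0.7114, 0.0048, 0.0392]
orientation: [[-1.0, -0.006, 0.002], [-0.006, 1.0, -0.001], [-0.002, -0.001, -1.0]]
force: [2.8, 4.4, -2.0]
opening: 0.156
```

>>> send_rows(linear=[[0,0,0],[0,0,0],[0,0,0]], yaw=[0,0,0])

```text
time_s: 8.2
eef_pos: [0.7114, 0.0048, 0.0392]
orientation: [[-1.0, -0.006, 0.002], [-0.006, 1.0, -0.001], [-0.002, -0.001, -1.0]]
force: [2.0, 3.2, -1.5]
opening: 0.156
```

>>> send_rows(linear=[[0,0,0],[0,0,0],[0,0,0],[0,0,0],[0,0,2],[0,0,5],[-1,0,7],[-4,0,7],[-7,0,7],[-10,0,7],[-11,0,7],[-11,0,7],[-11,0,7]], yaw=[0,0,0,0,0,0,0,0,0,0,0,0,0], gripper=0.5)

```text
time_s: 9.82
eef_pos: [0.6026, 0.0048, 0.1095]
orientation: [[-1.0, -0.006, 0.004], [-0.006, 1.0, -0.001], [-0.004, -0.001, -1.0]]
force: [-0.3, -0.4, -0.0]
opening: 0.503
```

```bash
python3 - <<'E'
from h import *
s=manip.observe(); print(s['eef_pos'].round(4),s['orientation'].round(3),np.round(s['joint_positions'],1))
img,d,P,C=wcloud(); save(img,'pics/w3.png'); print('cam',-C[2].T@C[3])
a=cv2.resize(img[100:300],None,fx=1.42,fy=2.8,interpolation=cv2.INTER_CUBIC);
cv2.imwrite('pics/o3.png',cv2.resize(ortho(img,C,.024,.58,.72,-.16,.17,2400),None,fx=1,fy=1))
E
```

```text
[0.6026 0.0048 0.1095] [[-1.    -0.006  0.004]
 [-0.006  1.    -0.001]
 [-0.004 -0.001 -1.   ]] [ 28.2  35.9 -47.6 102.7  31.8  55.5  57.7]
cam [0.52659415 0.00482564 0.27185349]
```

View pics/w3.png

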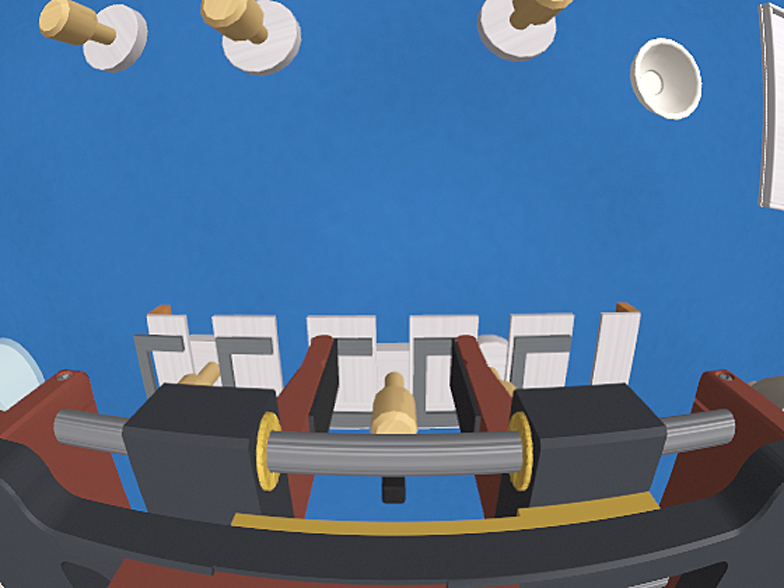

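View pics/o3.png

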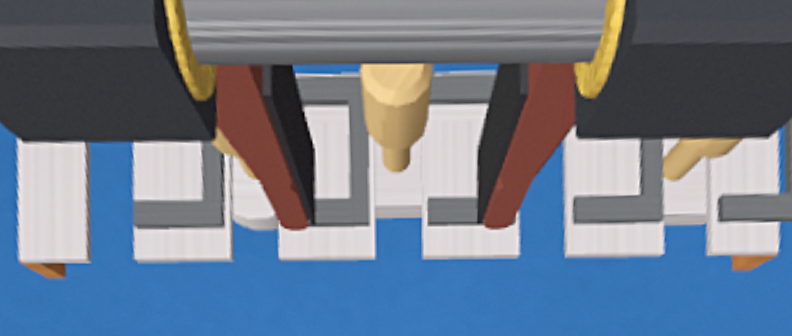

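```bash
cat >> h.py <<'E'
def knobs(src='top'):
    if src=='wrist': img,d,P,C=wcloud()
    else: img,d,P,C=cloud(src)
    hsv=cv2.cvtColor(img,cv2.COLOR_BGR2HSV).astype(int)
    m=(hsv[...,0]>8)&(hsv[...,0]<25)&(hsv[...,1]>70)&(d>0)&(P[...,2]>.066)&(P[...,2]<.11)&(P[...,1]>-.3)&(P[...,1]<.45)&(P[...,0]>.3)&(P[...,0]<.75)
    k,l,st,ce=cv2.connectedComponentsWithStats(m.astype(np.uint8))
    for i in range(1,k):
        if st[i,4]>10:
            q=P[l==i]; zt=np.percentile(q[:,2],90); q=q[abs(q[:,2]-zt)<.004]; c,r=cv2.minEnclosingCircle((q[:,:2]*1000).astype(np.float32))
            print(src,'knob px',ce[i].round(0),st[i,4],'circ',np.round(c,1),round(r,1),'mean',(q.mean(0)*1000).round(1))
    return img
E
python3 - <<'E'
from h import *
print(manip.observe()['eef_pos'])
knobs('wrist'); knobs('scene')
E
```

```text
[0.60250503 0.00494851 0.10937714]
wrist knob px [40. 13.] 583 circ [ 431.7 -178.1] 11.6 mean [ 432.2 -177.4   75. ]
wrist knob px [160.   9.] 643 circ [448.9 -74.2] 11.8 mean [452.1 -73.4  75. ]
wrist knob px [392.   3.] 206 circ [445.6  76.8] 9.1 mean [447.9  76.1  73.5]
wrist knob px [281. 300.] 566 circ [657.6   5.1] 11.8 mean [653.1   4.9  74.6]
scene knob px [324. 182.] 26 circ [440.3  79.9] 10.1 mean [439.9  78.7  76. ]
scene knob px [223. 213.] 46 circ [ 656.4 -112.4] 11.2 mean [ 657.5 -112.5   75.1]
scene knob px [264. 229.] 60 circ [661.7   6.2] 10.7 mean [660.5   6.8  75.8]
scene knob px [287. 236.] 59 circ [658.1  66.2] 10.8 mean [657.7  66.8  74.9]
scene knob px [447. 284.] 15 circ [654.8 446. ] 4.2 mean [654.8 446.1  93.5]
```

>>> send_rows(linear=[[2.5,0,0],[5,0,0],[5.5,0,0],[5.5,0,-1],[5.5,0,-3],[5.5,0,-5],[5.5,0,-6.5],[5.5,0,-6.8],[5.5,0,-6.8]], yaw=[0,0,0,0,0,0,0,0,0])

```text
time_s: 11.1
eef_pos: [0.6572, 0.0052, 0.0411]
orientation: [[-1.0, -0.006, 0.003], [-0.006, 1.0, -0.0], [-0.003, -0.0, -1.0]]
force: [-0.1, 0.4, 1.0]
opening: 0.499
```

>>> send_rows(linear=[[0,0,0],[0,0,0],[0,0,0],[0,0,0],[0,0,0],[0,0,0]], yaw=[0,0,0,0,0,0], gripper=1, newtons=30)

```text
time_s: 11.85
eef_pos: [0.6576, 0.0051, 0.0416]
orientation: [[-1.0, -0.006, 0.004], [-0.006, 1.0, -0.0], [-0.004, -0.0, -1.0]]
force: [-0.8, -0.8, 5.5]
opening: 0.266
```

>>> send_rows(linear=[[0,0,0.2],[0,0,0.2],[-1,0,0.2],[-2.5,0,0.2],[-4,0,0.2],[-5.5,0,0.2],[-7,0,0.2],[-8.5,0,0.2],[-10,0,0.2],[-10,0,0.2]], yaw=[0,0,0,0,0,0,0,0,0,0])

```text
time_s: 13.1
eef_pos: [0.5564, 0.0049, 0.0436]
orientation: [[-1.0, -0.006, 0.003], [-0.006, 1.0, -0.001], [-0.003, -0.001, -1.0]]
force: [0.4, 0.0, -1.9]
opening: 0.264
```

```bash
python3 - <<'E'
from h import *
s=manip.observe(); print(s['eef_pos'].round(4),s['opening'],s['force'],np.round(s['joint_positions'],1))
img,d,P,C=wcloud(); save(img,'pics/w4.png')
img=manip.snapshot('scene')[0]; cv2.imwrite('pics/s4.png',cv2.resize(img[100:300,190:450],None,fx=3,fy=3))
E
```

```text
[0.5564 0.0049 0.0436] 0.26449144546770376 [ 0.38370354  0.04531651 -1.89882016] [ 27.2  37.4 -45.  111.1  36.4  46.5  52.3]
```

View pics/s4.png

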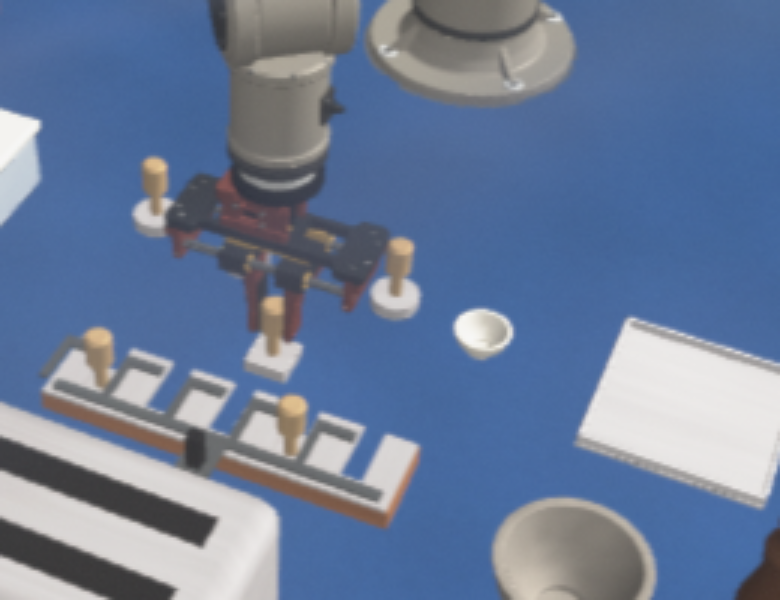

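>>> send_rows(linear=[[0,1,0],[0,3,0],[0,6,0],[0,9,0],[0,12,0],[0,15,0],[0,18,0],[0,20,0.7],[0,21,1.6],[-0.5,22,2.2],[-2,24.5,2.2],[-4,27.5,2.2],[-6,30.5,2.2],[-6.6,33.5,2.2],[-6.6,35.5,2.2],[-6.6,35.5,2.2],[-6.6,35.5,2.2]], yaw=[0,0,0,0,0,0,0,0,0,0,0,0,0,0,0,0,0], newtons=40)

```text
time_s: 15.32
eef_pos: [0.4928, 0.3583, 0.0655]
orientation: [[-1.0, -0.004, 0.004], [-0.004, 1.0, -0.002], [-0.004, -0.002, -1.0]]
force: [0.2, -0.7, -2.6]
opening: 0.265
```

```bash
python3 - <<'E'
from h import *
s=manip.observe(); print(s['eef_pos'].round(4),s['opening'],s['force'],np.round(s['joint_positions'],1))
img=manip.snapshot('scene')[0]; cv2.imwrite('pics/s5.png',cv2.resize(img[130:330,300:560],None,fx=3,fy=3))
E
```

```text
[0.4928 0.3583 0.0655] 0.26470374880736475 [ 0.21643261 -0.67103014 -2.63285484] [ -9.1  39.8 -45.8 103.2  35.7  52.5  19.3]
```

View pics/s5.png

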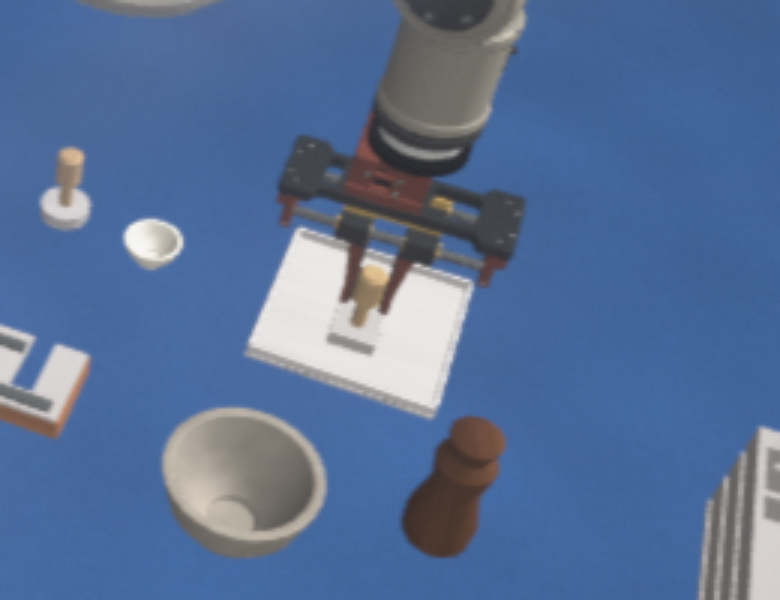

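Held upright over the tray at about (355, 325). Lower onto the floor.

>>> send_rows(linear=[[0,0,-0.5],[0,0,-1],[0,0,-1.5],[0,0,-1.8],[0,0,-2],[0,0,-2]], yaw=[0,0,0,0,0,0])

```text
time_s: 16.12
eef_pos: [0.4928, 0.3582, 0.0458]
orientation: [[-1.0, -0.004, 0.004], [-0.004, 1.0, -0.002], [-0.004, -0.002, -1.0]]
force: [-0.9, -1.9, 2.2]
opening: 0.26
```

>>> send_rows(linear=[[0,0,0],[0,0,0],[0,0,0],[0,0,2],[0,0,5],[0,0,6],[0,0,6]], yaw=[0,0,0,0,0,0,0], gripper=0.5)

```text
time_s: 17.0
eef_pos: [0.4933, 0.3584, 0.1068]
orientation: [[-1.0, -0.003, 0.006], [-0.003, 1.0, -0.001], [-0.006, -0.001, -1.0]]
force: [0.1, -0.4, -0.3]
opening: 0.496
```

```bash
python3 - <<'E'
from h import *
s=manip.observe(); print(s['eef_pos'].round(4),s['opening'],s['force'],np.round(s['joint_positions'],1))
img=knobs('scene'); save(img,'pics/s6.png'); knobs('top')
E
```

```text
[0.4933 0.3584 0.1068] 0.49570522084027013 [ 0.14538397 -0.43153824 -0.31539596] [ -7.6  36.9 -47.9 101.8  32.9  56.   21.4]
scene knob px [241. 156.] 36 circ [ 433.6 -177.1] 10.1 mean [ 432.5 -177.5   75.7]
scene knob px [272. 169.] 24 circ [451.3 -72.6] 7.7 mean [450.6 -72.2  76.7]
scene knob px [324. 182.] 24 circ [440.4  79.1] 8.5 mean [441.1  78.5  75.5]
scene knob px [222. 213.] 44 circ [ 656.3 -112.1] 10.7 mean [ 656.7 -112.2   75.6]
scene knob px [422. 228.] 62 circ [495.4 357.4] 11.3 mean [496.6 358.2  79.1]
scene knob px [287. 236.] 61 circ [658.3  67.7] 10.3 mean [658.1  67.4  74.9]
scene knob px [447. 285.] 20 circ [653.3 445.2] 4.8 mean [653.2 446.7  94.7]
top knob px [315. 175.] 54 circ [ 654.5 -114.9] 10.4 mean [ 654.4 -114.4   76. ]
top knob px [249. 182.] 55 circ [655.1  64.1] 10.9 mean [654.5  64.2  75.6]
top knob px [310. 252.] 34 circ [448. -74.] 9.5 mean [448.9 -75.7  75.6]
top knob px [350. 255.] 53 circ [ 430.3 -179.2] 10.1 mean [ 430.2 -179.4   75.5]
```

View pics/s6.png

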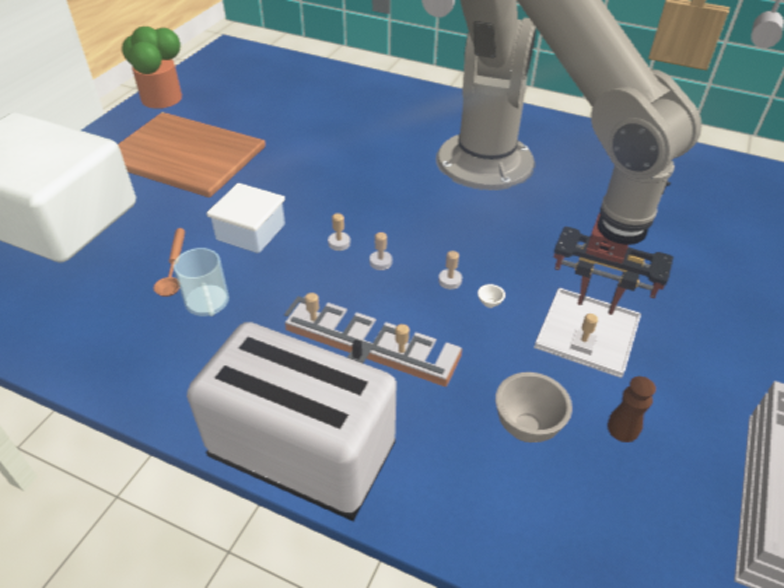

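>>> send_rows(linear=[[1,-3,0.5],[2.6,-7.5,0.5],[4.2,-12.3,0.5],[5.9,-17.2,0.5],[7.6,-22,0.5],[9.3,-27,0.5],[11,-32,0.5],[12.7,-37,0.5],[14.4,-42,0.5],[15.6,-45.5,0.3],[16.2,-47.3,0],[16.2,-47.3,0],[16.2,-47.3,0]], yaw=[0,0,0,0,0,0,0,0,0,0,0,0,0])

```text
time_s: 18.73
eef_pos: [0.6542, -0.1127, 0.1051]
orientation: [[-1.0, -0.006, 0.004], [-0.006, 1.0, -0.002], [-0.004, -0.002, -1.0]]
force: [-0.8, -0.1, 0.4]
opening: 0.504
```

```bash
python3 - <<'E'
from h import *
s=manip.observe(); print(s['eef_pos'].round(4),s['opening'],np.round(s['joint_positions'],1))
img=knobs('wrist'); save(img,'pics/w7.png')
E
```

```text
[ 0.6542 -0.1127  0.1051] 0.5035381887267683 [ 34.9  40.7 -45.2  94.2  32.8  59.   69.6]
wrist knob px [278. 237.] 1074 circ [ 655.2 -114.7] 12.1 mean [ 654.  -114.8   74.9]
wrist knob px [508. 234.] 610 circ [655.3  64.1] 11.9 mean [654.8  62.7  74.7]
```

View pics/w7.png

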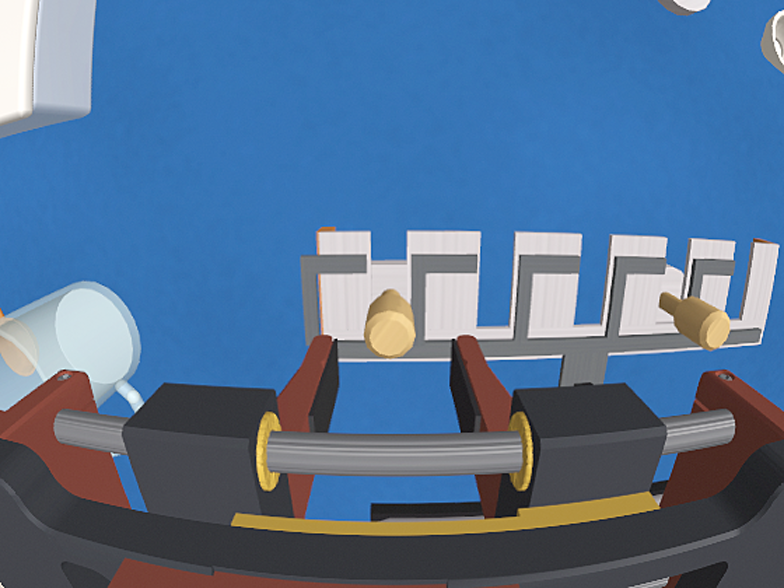

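>>> send_rows(linear=[[0.1,-0.2,-1],[0.1,-0.2,-3],[0.1,-0.2,-5],[0.1,-0.2,-6.2],[0.1,-0.2,-6.4],[0.1,-0.2,-6.4]], yaw=[0,0,0,0,0,0])

```text
time_s: 19.52
eef_pos: [0.6556, -0.1145, 0.0415]
orientation: [[-1.0, -0.007, 0.004], [-0.007, 1.0, -0.002], [-0.004, -0.002, -1.0]]
force: [0.4, 0.4, 0.0]
opening: 0.498
```

>>> send_rows(linear=[[0,0,0],[0,0,0],[0,0,0],[0,0,0],[0,0,0],[0,0,0]], yaw=[0,0,0,0,0,0], gripper=1, newtons=40)

```text
time_s: 20.27
eef_pos: [0.656, -0.1147, 0.042]
orientation: [[-1.0, -0.007, 0.005], [-0.007, 1.0, -0.002], [-0.005, -0.002, -1.0]]
force: [-0.5, -0.4, 5.7]
opening: 0.266
```

>>> send_rows(linear=[[0,0,0.2],[0,0,0.2],[-1,0,0.2],[-2.5,0,0.2],[-4,0,0.2],[-5.5,0,0.2],[-7,0,0.2],[-8.5,0,0.2],[-10,0,0.2],[-10,0,0.2]], yaw=[0,0,0,0,0,0,0,0,0,0])

```text
time_s: 21.52
eef_pos: [0.5546, -0.115, 0.0439]
orientation: [[-1.0, -0.007, 0.004], [-0.007, 1.0, -0.003], [-0.004, -0.003, -1.0]]
force: [-0.0, -0.7, -2.3]
opening: 0.264
```

```bash
python3 - <<'E'
from h import *
knobs('scene'); print(manip.observe()['opening'])
E
```

```text
scene knob px [324. 182.] 24 circ [439.6  78.7] 9.4 mean [440.8  79.3  75.3]
scene knob px [240. 187.] 32 circ [ 557.9 -114.5] 11.2 mean [ 558.  -114.7   77.7]
scene knob px [421. 228.] 63 circ [495.8 359.1] 10.5 mean [496.5 358.1  79. ]
scene knob px [287. 236.] 62 circ [656.3  67.4] 11.4 mean [657.2  67.2  75. ]
scene knob px [447. 285.] 21 circ [654.  447.5] 4.6 mean [654.5 447.6  95.4]
0.2632768619958539
```

>>> send_rows(linear=[[0,1,0],[0,4,0],[0,7.5,0],[0,11,0],[0,14.5,0],[0,18,0],[0,21.5,0],[0,25,0],[0,28.5,0],[0,32,0.5],[0,34.5,1.2],[0,35.2,2],[-3,35.2,2.4],[-6,35.2,2.4],[-9,35.2,2.4],[-12,35.2,2.4],[-13,35.2,2.4],[-13,35.2,2.4]], yaw=[0,0,0,0,0,0,0,0,0,0,0,0,0,0,0,0,0,0])

```text
time_s: 23.82
eef_pos: [0.4263, 0.2369, 0.0684]
orientation: [[-1.0, -0.006, 0.006], [-0.006, 1.0, -0.003], [-0.006, -0.003, -1.0]]
force: [1.4, -0.3, -2.1]
opening: 0.266
```

>>> send_rows(linear=[[0,1,0],[0,3.5,0],[0,6,0],[0,8.5,0],[0,11,0],[0,12.2,0],[0,12.2,0],[0,12.2,0]], yaw=[0,0,0,0,0,0,0,0])

```text
time_s: 24.82
eef_pos: [0.4267, 0.3577, 0.068]
orientation: [[-1.0, -0.005, 0.006], [-0.005, 1.0, -0.004], [-0.006, -0.004, -1.0]]
force: [-0.6, -0.3, -2.3]
opening: 0.264
```

```bash
python3 - <<'E'
from h import *
s=manip.observe(); print(s['eef_pos'].round(4),s['opening'],s['force'],np.round(s['joint_positions'],1))
img=manip.snapshot('scene')[0]; cv2.imwrite('pics/s8.png',cv2.resize(img[130:330,300:560],None,fx=3,fy=3))
E
```

```text
[0.4267 0.3577 0.068 ] 0.26403794408639786 [-0.61183774 -0.27970978 -2.33294602] [-10.9  35.8 -47.  110.3  35.   49.2  13.8]
```

View pics/s8.png

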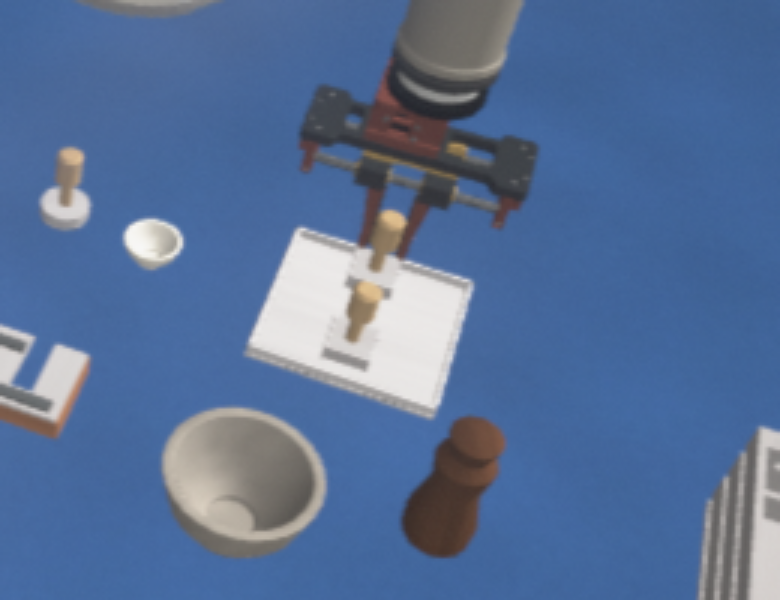

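>>> send_rows(linear=[[0,0,-0.5],[0,0,-1],[0,0,-1.5],[0,0,-2],[0,0,-2.2],[0,0,-2.2]], yaw=[0,0,0,0,0,0])

```text
time_s: 25.62
eef_pos: [0.4266, 0.3577, 0.0461]
orientation: [[-1.0, -0.005, 0.006], [-0.005, 1.0, -0.004], [-0.006, -0.004, -1.0]]
force: [0.2, -0.2, -3.0]
opening: 0.264
```

>>> send_rows(linear=[[0,0,0],[0,0,0],[0,0,0],[0,0,2],[0,0,5],[0,0,6.5],[0,0,6.5]], yaw=[0,0,0,0,0,0,0], gripper=0.5)

```text
time_s: 26.5
eef_pos: [0.4274, 0.3583, 0.1126]
orientation: [[-1.0, -0.005, 0.008], [-0.005, 1.0, -0.002], [-0.008, -0.002, -1.0]]
force: [0.7, 0.7, 0.4]
opening: 0.501
```

```bash
python3 - <<'E'
from h import *
s=manip.observe(); print(s['eef_pos'].round(4),s['opening'],s['force'])
img=knobs('scene'); save(img,'pics/s9.png'); img=knobs('top'); save(img,'pics/t9.png')
E
```

```text
[0.4274 0.3583 0.1126] 0.5007069917784045 [0.68775433 0.7156381  0.37409803]
scene knob px [241. 156.] 38 circ [ 436.3 -178.7] 11.2 mean [ 434.  -177.8   75.5]
scene knob px [272. 169.] 24 circ [449.8 -71.4] 8.4 mean [451.1 -71.4  76.6]
scene knob px [324. 182.] 25 circ [440.1  77.7] 8.2 mean [440.2  79.   76. ]
scene knob px [427. 211.] 59 circ [430.4 357.3] 10.9 mean [429.2 358.2  79.2]
scene knob px [422. 228.] 69 circ [494.7 358.8] 11.2 mean [496.  358.4  79.6]
scene knob px [287. 236.] 59 circ [657.7  68.5] 11.5 mean [657.9  67.7  75.7]
scene knob px [447. 286.] 20 circ [657.2 448.4] 2.8 mean [657.1 448.3  95. ]
top knob px [249. 182.] 57 circ [654.6  64.8] 11.5 mean [654.4  64.7  74.8]
top knob px [143. 253.] 57 circ [493.  354.2] 10.7 mean [492.7 354.9  79.5]
top knob px [309. 253.] 51 circ [446.  -74.6] 10.5 mean [446.6 -73.7  75.7]
top knob px [351. 255.] 54 circ [ 429.6 -180.7] 9.9 mean [ 429.9 -180.3   75.5]
top knob px [253. 262.] 46 circ [438.4  75. ] 9.8 mean [437.6  75.4  75.5]
```

View pics/s9.png

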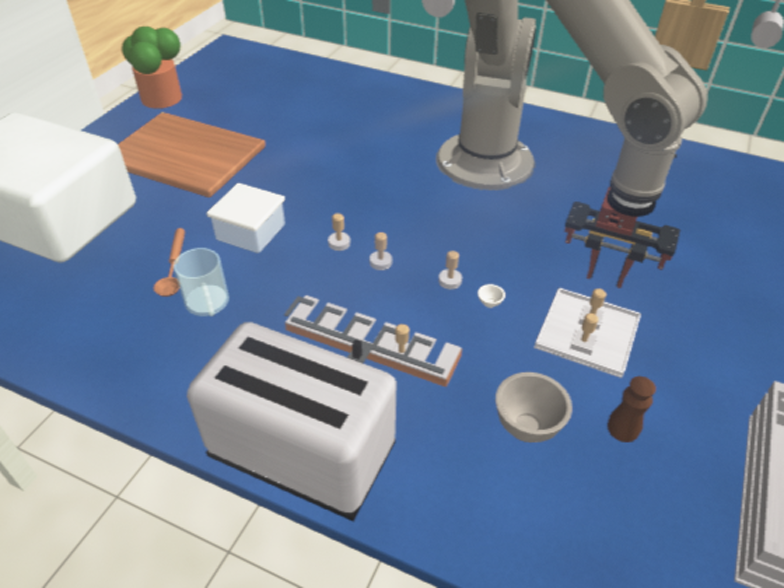

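>>> send_rows(linear=[[0.2,-3,0],[0.4,-8,0],[0.6,-13,0],[0.8,-18,0],[1,-23,0],[1.1,-27,0],[1.1,-28.2,0],[1.1,-28.2,0],[1.1,-28.2,0]], yaw=[0,0,0,0,0,0,0,0,0])

```text
time_s: 27.72
eef_pos: [0.4376, 0.0769, 0.1108]
orientation: [[-1.0, -0.007, 0.006], [-0.007, 1.0, -0.003], [-0.006, -0.003, -1.0]]
force: [0.5, 0.1, -0.2]
opening: 0.497
```

```bash
python3 - <<'E'
from h import *
s=manip.observe(); print(s['eef_pos'].round(4),s['opening'],np.round(s['joint_positions'],1))
img=knobs('wrist'); save(img,'pics/w10.png')
E
```

```text
[0.4376 0.0769 0.1108] 0.4966872622565023 [ 26.8  22.8 -52.8 123.1  26.1  45.5  47.7]
wrist knob px [  3. 217.] 158 circ [ 431.9 -173.1] 9.6 mean [ 432.1 -169.8   72.6]
wrist knob px [280. 233.] 1016 circ [437.8  75.7] 11.9 mean [436.9  75.9  74.9]
wrist knob px [ 86. 240.] 644 circ [446.9 -73.5] 11.9 mean [446.1 -72.   74.9]
wrist knob px [557. 283.] 79 circ [496.2 349.3] 7.5 mean [496.1 347.   72.7]
```

View pics/w10.png

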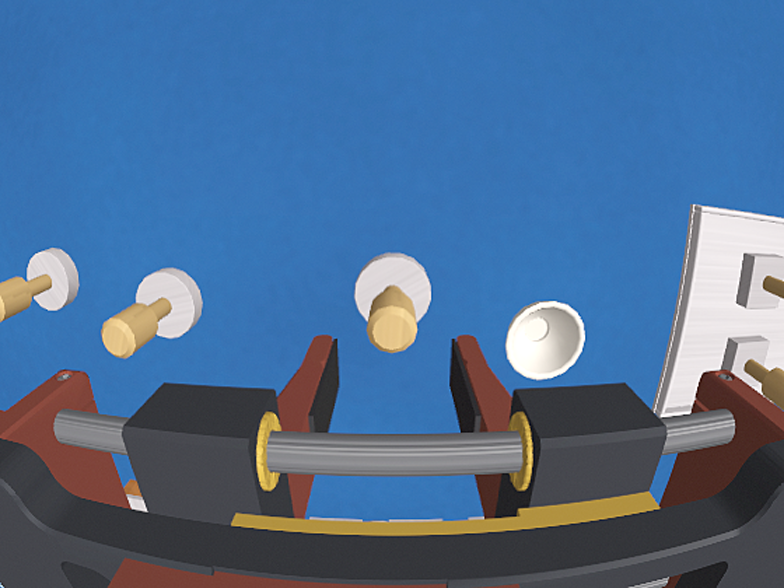

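>>> send_rows(linear=[[0,-0.1,-1.5],[0,-0.1,-3.5],[0,-0.1,-5.5],[0,-0.1,-6.7],[0,-0.1,-6.9],[0,-0.1,-6.9]], yaw=[0,0,0,0,0,0])

```text
time_s: 28.52
eef_pos: [0.4377, 0.0764, 0.042]
orientation: [[-1.0, -0.008, 0.006], [-0.008, 1.0, -0.003], [-0.006, -0.003, -1.0]]
force: [-0.2, -0.3, 0.4]
opening: 0.502
```

>>> send_rows(linear=[[0,0,0],[0,0,0],[0,0,0],[0,0,0],[0,0,0],[0,0,0.2],[0,0,0.2]], yaw=[0,0,0,0,0,0,0], gripper=1, newtons=40)

```text
time_s: 29.4
eef_pos: [0.4374, 0.0764, 0.0438]
orientation: [[-1.0, -0.008, 0.006], [-0.008, 1.0, -0.003], [-0.006, -0.003, -1.0]]
force: [-0.2, 0.9, -2.0]
opening: 0.264
```

>>> send_rows(linear=[[1,-0.5,0],[3,-1.6,0],[5,-2.7,0],[7,-3.8,0],[9,-4.9,0],[11,-6,0],[12.5,-6.8,0],[13.3,-7.15,0],[13.3,-7.15,0],[13.3,-7.15,0]], yaw=[0,0,0,0,0,0,0,0,0,0])

```text
time_s: 30.65
eef_pos: [0.5697, 0.0055, 0.0437]
orientation: [[-1.0, -0.009, 0.005], [-0.009, 1.0, -0.003], [-0.005, -0.003, -1.0]]
force: [-0.3, 0.4, -2.9]
opening: 0.264
```

```bash
python3 - <<'E'
from h import *
s=manip.observe(); print(s['eef_pos'].round(4),s['opening'],s['force'],np.round(s['joint_positions'],1))
img,d,P,C=wcloud(); save(img,'pics/w11.png')
knobs('scene')
E
```

```text
[0.5697 0.0055 0.0437] 0.26415749040939507 [-0.2876011   0.39776945 -2.91861885] [ 25.9  37.9 -43.6 109.4  35.8  46.9  53.4]
scene knob px [241. 156.] 38 circ [ 433.  -177.4] 11.0 mean [ 433.1 -177.4   75.9]
scene knob px [279. 206.] 53 circ [573.9   7.2] 12.1 mean [571.7   6.8  76.7]
scene knob px [427. 211.] 60 circ [427.9 358.5] 10.7 mean [429. 358.  79.]
scene knob px [422. 228.] 71 circ [495.8 358.6] 10.2 mean [495.3 359.   78.8]
scene knob px [287. 236.] 60 circ [657.1  66.7] 10.2 mean [657.6  67.1  74.8]
scene knob px [447. 286.] 16 circ [656.2 446.6] 6.8 mean [656.  447.1  91.7]
```

View pics/w11.png

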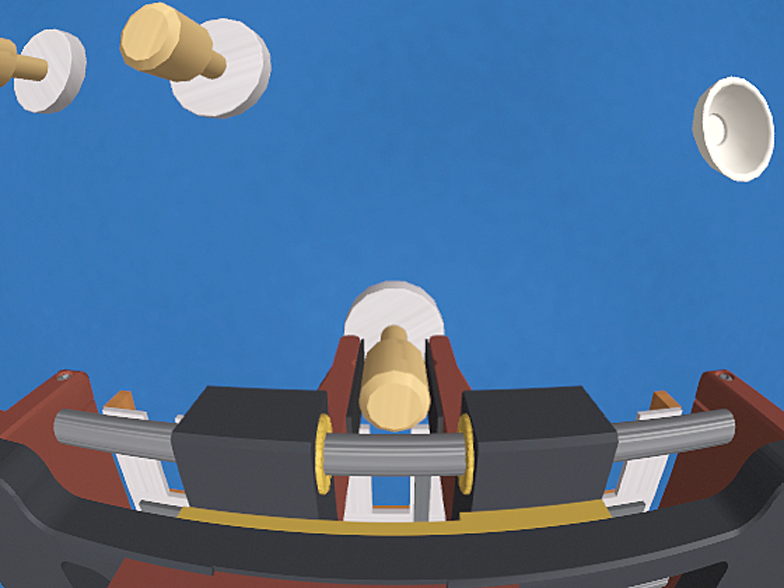

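>>> send_rows(linear=[[1,-0.05,0],[2,-0.05,0],[3,-0.05,0],[4,-0.05,0],[5,-0.05,0],[6,-0.05,0],[7,-0.05,0],[8,-0.05,0],[8.5,-0.05,0],[8.5,-0.05,0],[8.5,-0.05,-0.2],[8.5,-0.05,-0.2]], yaw=[0,0,0,0,0,0,0,0,0,0,0,0])

```text
time_s: 32.25
eef_pos: [0.6547, 0.0049, 0.0423]
orientation: [[-1.0, -0.009, 0.006], [-0.009, 1.0, -0.003], [-0.006, -0.003, -1.0]]
force: [-1.6, 0.1, 3.8]
opening: 0.262
```

>>> send_rows(linear=[[0,0,0],[0,0,0],[0,0,0],[0,0,2],[0,0,5],[0,0,6.5],[0,0,6.5]], yaw=[0,0,0,0,0,0,0], gripper=0.5)

```text
time_s: 33.12
eef_pos: [0.6557, 0.005, 0.1091]
orientation: [[-1.0, -0.009, 0.009], [-0.009, 1.0, -0.003], [-0.009, -0.003, -1.0]]
force: [-0.1, -0.5, -1.6]
opening: 0.503
```

```bash
python3 - <<'E'
from h import *
s=manip.observe(); print(s['eef_pos'].round(4),s['opening'],s['force'],np.round(s['joint_positions'],1))
img=knobs('wrist'); save(img,'pics/w12.png')
knobs('top')
E
```

```text
[0.6557 0.005  0.1091] 0.5034417224098706 [-0.13485716 -0.54778887 -1.6067283 ] [ 24.8  39.5 -45.   95.5  32.3  58.3  59.5]
wrist knob px [281. 232.] 1045 circ [654.4   4.8] 11.9 mean [653.5   4.8  74.9]
wrist knob px [370. 234.] 958 circ [655.6  65.4] 12.1 mean [654.7  64.5  74.9]
top knob px [271. 180.] 48 circ [653.6   5.4] 10.8 mean [652.6   5.   75.5]
top knob px [249. 183.] 42 circ [652.9  66.2] 10.0 mean [652.5  65.1  75.5]
top knob px [143. 253.] 52 circ [493.4 355. ] 10.0 mean [493.7 355.   79.7]
top knob px [309. 253.] 50 circ [445.8 -73.7] 9.9 mean [446.6 -73.3  75.5]
top knob px [351. 255.] 54 circ [ 430.3 -179.2] 10.1 mean [ 430.1 -179.4   75.2]
top knob px [144. 279.] 49 circ [425.7 354.6] 9.9 mean [425.5 355.4  79.4]
```

View pics/w12.png

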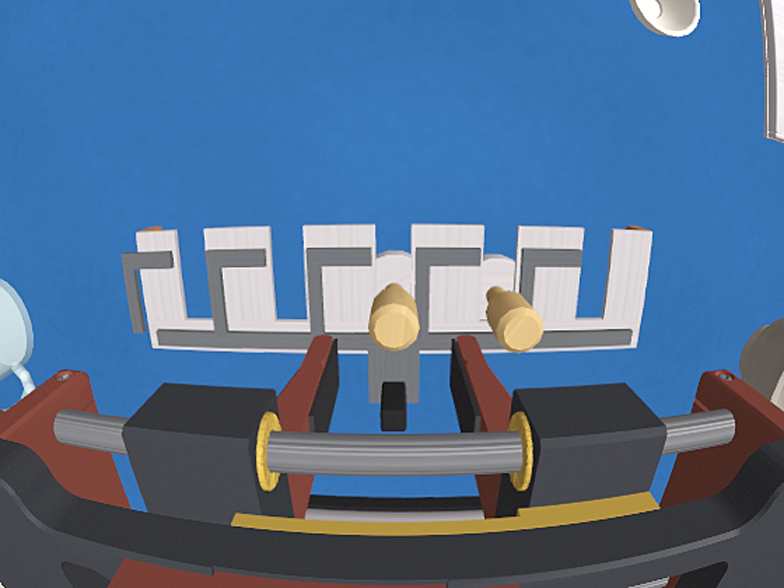

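>>> send_rows(linear=[[-2,-0.8,0],[-6,-2.3,0],[-10,-3.8,0],[-14,-5.3,0],[-18,-6.8,0],[-20.5,-7.8,0],[-20.9,-7.9,0],[-20.9,-7.9,0],[-20.9,-7.9,0]], yaw=[0,0,0,0,0,0,0,0,0])

```text
time_s: 34.35
eef_pos: [0.4466, -0.0737, 0.107]
orientation: [[-1.0, -0.01, 0.006], [-0.01, 1.0, -0.003], [-0.006, -0.003, -1.0]]
force: [0.2, 0.4, 0.6]
opening: 0.5
```

```bash
python3 - <<'E'
from h import *
s=manip.observe(); print(s['eef_pos'].round(4),s['opening'],np.round(s['joint_positions'],1))
img=knobs('wrist')
E
```

```text
[ 0.4466 -0.0737  0.107 ] 0.5000861444478029 [ 44.8  23.6 -51.4 122.3  26.4  45.2  67.3]
wrist knob px [128. 210.] 852 circ [ 430.6 -179.5] 11.9 mean [ 429.8 -178.5   75. ]
wrist knob px [280. 236.] 1023 circ [447.  -74.2] 11.9 mean [446.2 -74.3  74.9]
```

>>> send_rows(linear=[[0,0,-1.5],[0,0,-3.5],[0,0,-5.5],[0,0,-6.4],[0,0,-6.5],[0,0,-6.5]], yaw=[0,0,0,0,0,0])

```text
time_s: 35.15
eef_pos: [0.4469, -0.0735, 0.0422]
orientation: [[-1.0, -0.01, 0.006], [-0.01, 1.0, -0.003], [-0.006, -0.003, -1.0]]
force: [0.1, 0.2, 0.1]
opening: 0.496
```

>>> send_rows(linear=[[0,0,0],[0,0,0],[0,0,0],[0,0,0],[0,0,0],[0,0,0.2],[0,0,0.2]], yaw=[0,0,0,0,0,0,0], gripper=1, newtons=40)

```text
time_s: 36.02
eef_pos: [0.4466, -0.0733, 0.0441]
orientation: [[-1.0, -0.01, 0.006], [-0.01, 1.0, -0.002], [-0.006, -0.002, -1.0]]
force: [-0.0, 0.1, -1.8]
opening: 0.264
```

>>> send_rows(linear=[[1,0.2,0],[3,0.6,0],[5,1,0],[7,1.3,0],[9,1.6,0],[11,1.8,0],[12,1.9,0],[12.3,1.9,0],[12.3,1.9,0]], yaw=[0,0,0,0,0,0,0,0,0])

```text
time_s: 37.15
eef_pos: [0.5691, -0.0544, 0.0439]
orientation: [[-1.0, -0.01, 0.005], [-0.01, 1.0, -0.002], [-0.005, -0.003, -1.0]]
force: [-1.4, -0.1, -1.7]
opening: 0.263
```

```bash
python3 - <<'E'
from h import *
s=manip.observe(); print(s['eef_pos'].round(4),s['opening'],s['force'],np.round(s['joint_positions'],1))
knobs('scene')
E
```

```text
[ 0.5691 -0.0544  0.0439] 0.26344686556504543 [-1.41869151 -0.1459544  -1.71168227] [ 31.7  37.9 -43.3 109.2  35.5  46.9  59.8]
scene knob px [258. 198.] 34 circ [571.3 -52.4] 9.8 mean [570.4 -52.9  76.8]
scene knob px [427. 211.] 58 circ [428.1 356.8] 10.8 mean [429.5 357.5  78.8]
scene knob px [265. 228.] 57 circ [657.4   6.4] 10.6 mean [657.1   6.   75.5]
scene knob px [422. 228.] 70 circ [495.2 359. ] 11.5 mean [495.7 358.8  79.4]
scene knob px [287. 236.] 58 circ [658.4  66.6] 10.3 mean [658.3  66.1  75.8]
scene knob px [448. 285.] 24 circ [652.8 446.3] 10.1 mean [652.7 446.4  94.6]
```

>>> send_rows(linear=[[1,-0.05,0],[2,-0.05,0],[3,-0.05,0],[4,-0.05,0],[5,-0.05,0],[6,-0.05,0],[7,-0.05,0],[8,-0.05,0],[8.6,-0.05,0],[8.6,-0.05,0],[8.6,-0.05,-0.2],[8.6,-0.05,-0.2]], yaw=[0,0,0,0,0,0,0,0,0,0,0,0])

```text
time_s: 38.7
eef_pos: [0.6549, -0.0549, 0.0426]
orientation: [[-1.0, -0.01, 0.006], [-0.01, 1.0, -0.003], [-0.006, -0.003, -1.0]]
force: [-1.4, -0.8, 3.5]
opening: 0.263
```

>>> send_rows(linear=[[0,0,0],[0,0,0],[0,0,0],[0,0,2],[0,0,5],[0,0,6.5],[0,0,6.5]], yaw=[0,0,0,0,0,0,0], gripper=0.5)

```text
time_s: 39.58
eef_pos: [0.6558, -0.0549, 0.1093]
orientation: [[-1.0, -0.01, 0.008], [-0.01, 1.0, -0.003], [-0.008, -0.003, -1.0]]
force: [0.7, -0.7, 0.4]
opening: 0.503
```

```bash
python3 - <<'E'
from h import *
s=manip.observe(); print(s['eef_pos'].round(4),s['opening'],s['force'],np.round(s['joint_positions'],1))
img=knobs('wrist'); save(img,'pics/w13.png')
knobs('top')
E
```

```text
[ 0.6558 -0.0549  0.1093] 0.5028562780454411 [ 0.74681255 -0.69724755  0.41380316] [ 29.8  39.6 -44.7  95.1  32.1  58.3  65.1]
wrist knob px [281. 232.] 1040 circ [654.5 -54.9] 12.1 mean [653.7 -55.1  74.8]
wrist knob px [369. 232.] 962 circ [654.3   4.4] 12.1 mean [653.6   3.7  74.9]
wrist knob px [446. 233.] 788 circ [655.8  65. ] 11.9 mean [654.7  63.6  74.8]
top knob px [293. 178.] 46 circ [652.3 -55.4] 10.0 mean [652.9 -55.5  76.2]
top knob px [271. 180.] 48 circ [652.4   4.2] 10.6 mean [651.6   4.3  75.2]
top knob px [249. 182.] 56 circ [655.3  63.8] 10.8 mean [654.   64.9  76.6]
top knob px [143. 253.] 51 circ [493.1 355.4] 9.8 mean [493.8 355.8  79.5]
top knob px [351. 255.] 54 circ [ 429.6 -179.7] 10.1 mean [ 430.6 -179.6   75.2]
top knob px [144. 279.] 51 circ [425.3 354.3] 10.5 mean [426.1 354.6  79.1]
```

>>> send_rows(linear=[[-2,-1.1,0],[-6,-3.3,0],[-10,-5.5,0],[-14,-7.7,0],[-18,-9.9,0],[-21.5,-11.9,0],[-22.5,-12.4,0],[-22.5,-12.4,0],[-22.5,-12.4,0]], yaw=[0,0,0,0,0,0,0,0,0])

```text
time_s: 40.8
eef_pos: [0.4309, -0.1783, 0.1073]
orientation: [[-1.0, -0.012, 0.006], [-0.012, 1.0, -0.002], [-0.006, -0.002, -1.0]]
force: [0.1, 0.2, -0.0]
opening: 0.502
```

```bash
python3 - <<'E'
from h import *
s=manip.observe(); print(s['eef_pos'].round(4),s['opening'],np.round(s['joint_positions'],1))
img=knobs('wrist')
E
```

```text
[ 0.4309 -0.1783  0.1073] 0.5020781364632818 [ 56.8  24.5 -50.2 120.7  26.5  45.8  80.9]
wrist knob px [279. 234.] 1042 circ [ 430.2 -179.9] 12.1 mean [ 429.4 -179.9   74.9]
```

>>> send_rows(linear=[[0,-0.15,-1.5],[0,-0.15,-3.5],[0,-0.15,-5.5],[0,-0.15,-6.4],[0,-0.15,-6.5],[0,-0.15,-6.5]], yaw=[0,0,0,0,0,0])

```text
time_s: 41.6
eef_pos: [0.4314, -0.1796, 0.0425]
orientation: [[-1.0, -0.012, 0.007], [-0.012, 1.0, -0.002], [-0.007, -0.003, -1.0]]
force: [1.1, 0.5, 0.6]
opening: 0.503
```

>>> send_rows(linear=[[0,0,0],[0,0,0],[0,0,0],[0,0,0],[0,0,0],[0,0,0.2],[0,0,0.2]], yaw=[0,0,0,0,0,0,0], gripper=1, newtons=40)

```text
time_s: 42.48
eef_pos: [0.431, -0.1794, 0.0443]
orientation: [[-1.0, -0.012, 0.006], [-0.012, 1.0, -0.002], [-0.006, -0.002, -1.0]]
force: [0.0, 0.2, -2.7]
opening: 0.27
```

>>> send_rows(linear=[[1,0.5,0],[3,1.5,0],[5,2.5,0],[7,3.5,0],[9,4.5,0],[11,5.5,0],[13,6.3,0],[13.8,6.5,0],[13.8,6.5,0],[13.8,6.5,0]], yaw=[0,0,0,0,0,0,0,0,0,0])

```text
time_s: 43.72
eef_pos: [0.568, -0.1149, 0.044]
orientation: [[-1.0, -0.012, 0.005], [-0.012, 1.0, -0.002], [-0.005, -0.002, -1.0]]
force: [-0.4, -0.6, -2.4]
opening: 0.266
```

```bash
python3 - <<'E'
from h import *
s=manip.observe(); print(s['eef_pos'].round(4),s['opening'],s['force'],np.round(s['joint_positions'],1))
knobs('scene')
E
```

```text
[ 0.568  -0.1149  0.044 ] 0.26578429051130265 [-0.37824657 -0.56358722 -2.3918371 ] [ 37.2  38.3 -42.8 108.1  35.1  47.2  66.4]
scene knob px [238. 190.] 31 circ [ 568.2 -114.7] 10.3 mean [ 569.3 -114.6   76.6]
scene knob px [427. 211.] 58 circ [427.9 357.6] 9.7 mean [428.7 357.8  79.3]
scene knob px [243. 220.] 53 circ [656.2 -52.4] 10.7 mean [657.2 -52.7  75.8]
scene knob px [265. 228.] 57 circ [655.7   7. ] 10.4 mean [657.2   6.5  74.8]
scene knob px [422. 228.] 68 circ [496.4 358.3] 10.3 mean [496.8 358.5  79. ]
scene knob px [287. 236.] 63 circ [658.1  66.8] 10.4 mean [657.7  66.5  75.5]
scene knob px [448. 285.] 16 circ [655.4 445.9] 6.3 mean [656.4 446.8  93.9]
```

>>> send_rows(linear=[[1,0,0],[2,0,0],[3,0,0],[4,0,0],[5,0,0],[6,0,0],[7,0,0],[8,0,0],[8.7,0,0],[8.7,0,0],[8.7,0,-0.2],[8.7,0,-0.2]], yaw=[0,0,0,0,0,0,0,0,0,0,0,0])

```text
time_s: 45.28
eef_pos: [0.6551, -0.115, 0.043]
orientation: [[-1.0, -0.012, 0.006], [-0.012, 1.0, -0.003], [-0.006, -0.003, -1.0]]
force: [-2.2, -0.6, 4.5]
opening: 0.266
```

>>> send_rows(linear=[[0,0,0],[0,0,0],[0,0,0],[0,0,2],[0,0,5],[0,0,6.5],[0,0,6.5]], yaw=[0,0,0,0,0,0,0], gripper=0.5)

```text
time_s: 46.15
eef_pos: [0.6561, -0.115, 0.1097]
orientation: [[-1.0, -0.012, 0.008], [-0.012, 1.0, -0.003], [-0.008, -0.004, -1.0]]
force: [0.4, -0.2, 0.0]
opening: 0.503
```

```bash
python3 - <<'E'
from h import *
s=manip.observe(); print(s['eef_pos'].round(4),s['opening'],s['force'],np.round(s['joint_positions'],1))
img=knobs('wrist'); save(img,'pics/w14.png')
img=knobs('top'); save(img,'pics/t14.png')
img=knobs('scene'); save(img,'pics/s14.png')
E
```

```text
[ 0.6561 -0.115   0.1097] 0.502534775308737 [ 0.37944671 -0.2394988   0.02385569] [ 34.4  40.  -44.1  94.   31.8  58.7  70.8]
wrist knob px [282. 230.] 1044 circ [ 653.7 -115. ] 12.0 mean [ 652.8 -114.8   74.9]
wrist knob px [369. 232.] 959 circ [654.8 -55.4] 12.1 mean [653.8 -56.2  74.9]
wrist knob px [446. 231.] 787 circ [654.6   4.1] 12.3 mean [653.5   3.   74.8]
wrist knob px [507. 231.] 592 circ [655.4  64.6] 12.1 mean [654.8  62.8  74.7]
top knob px [315. 176.] 46 circ [ 652.3 -115.3] 10.0 mean [ 652.7 -114.7   75.9]
top knob px [293. 178.] 41 circ [651.7 -55. ] 9.3 mean [651.5 -56.   75.8]
top knob px [271. 180.] 53 circ [653.2   4.2] 10.4 mean [652.7   4.8  75.3]
top knob px [249. 182.] 57 circ [654.2  65. ] 10.9 mean [655.2  65.4  75.4]
top knob px [143. 253.] 52 circ [490.8 356.3] 10.3 mean [492.2 355.7  79.7]
top knob px [144. 279.] 51 circ [424.  354.7] 9.4 mean [424.1 353.5  80.4]
scene knob px [427. 211.] 59 circ [429.4 357.2] 9.5 mean [429.2 357.5  79.9]
scene knob px [223. 213.] 50 circ [ 655.8 -112.4] 10.3 mean [ 655.1 -111.8   75.2]
scene knob px [243. 220.] 51 circ [655.6 -53. ] 10.4 mean [657.  -53.2  75.3]
scene knob px [265. 228.] 56 circ [656.1   5.7] 10.7 mean [656.5   6.2  74.9]
scene knob px [422. 228.] 72 circ [495.6 358.1] 10.7 mean [496.5 358.8  78.9]
scene knob px [287. 236.] 62 circ [657.3  67.3] 10.1 mean [657.8  67.3  75.1]
scene knob px [447. 286.] 16 circ [657.3 447.3] 3.7 mean [657.2 447.3  93.3]
```

View pics/w14.png

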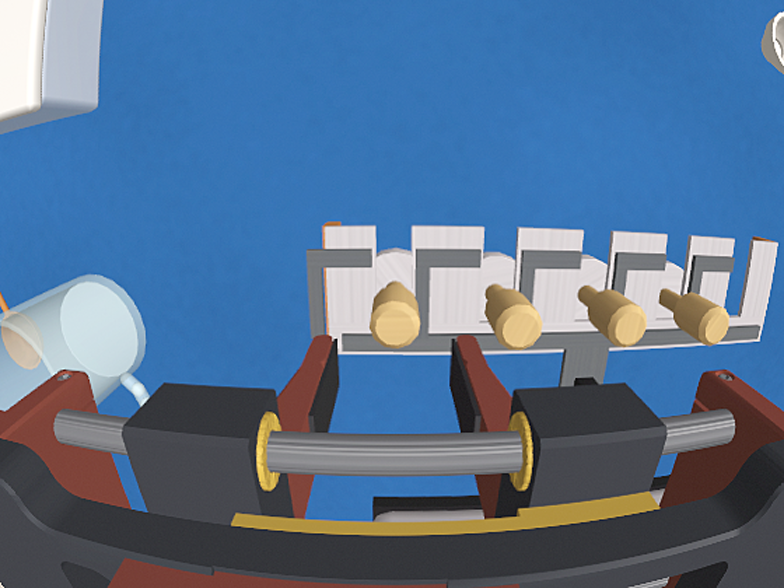

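View pics/s14.png

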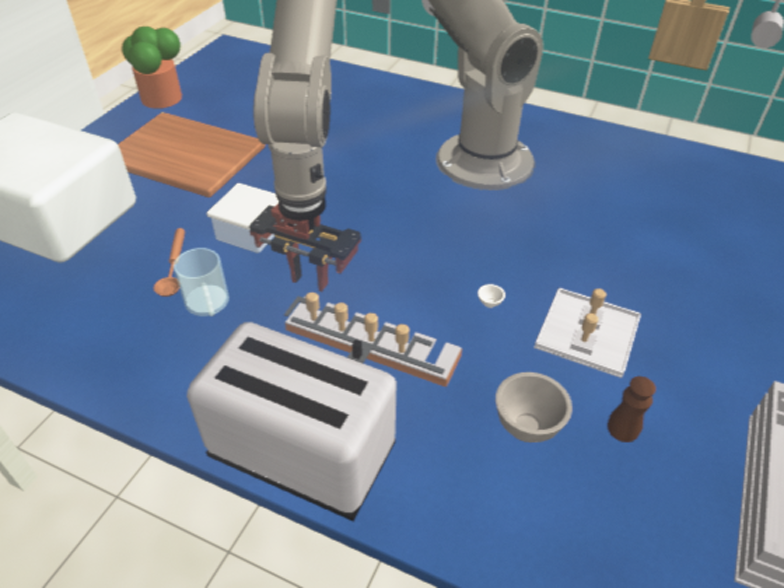

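>>> send_rows(linear=[[1,2,0],[2.5,5,0],[4,8.5,0],[5.3,11.5,0],[5.5,12,0],[5.5,12,0],[5.5,12,-2],[5.5,12,-4.5],[5.5,12,-6.5],[5.5,12,-7.1],[5.5,12,-7.1]], yaw=[0,0,0,0,0,0,0,0,0,0,0])

```text
time_s: 47.68
eef_pos: [0.7092, 0.0049, 0.0354]
orientation: [[-1.0, -0.012, 0.003], [-0.012, 1.0, -0.003], [-0.003, -0.003, -1.0]]
force: [0.2, 0.4, 0.7]
opening: 0.497
```

>>> send_rows(linear=[[0,0,0],[0,0,0],[0,0,0],[0,0,0],[0,0,0],[0,0,0]], yaw=[0,0,0,0,0,0], gripper=1, newtons=15)

```text
time_s: 48.42
eef_pos: [0.7094, 0.0049, 0.0358]
orientation: [[-1.0, -0.012, 0.004], [-0.012, 1.0, -0.003], [-0.004, -0.003, -1.0]]
force: [0.1, -0.4, 3.8]
opening: 0.156
```

>>> send_rows(linear=[[0,0.5,0],[0,1,0],[0,1.5,0],[0,2,0],[0,2.5,0],[0,2.8,0],[0,2.9,0],[0,2.9,0],[0,2.9,0],[0,2.9,0]], yaw=[0,0,0,0,0,0,0,0,0,0])

```text
time_s: 49.68
eef_pos: [0.7091, 0.0329, 0.0358]
orientation: [[-1.0, -0.011, 0.003], [-0.011, 1.0, -0.004], [-0.003, -0.004, -1.0]]
force: [-3.9, -3.1, 5.9]
opening: 0.156
```

>>> send_rows(linear=[[0,0,0],[0,0,0],[0,0,0],[0,0,0],[0,0,2],[0,0,5],[0,0,8],[-1,0,9],[-4,0,9],[-7,0,9],[-8,0,9],[-8,0,9]], yaw=[0,0,0,0,0,0,0,0,0,0,0,0], gripper=0.5)

```text
time_s: 51.18
eef_pos: [0.6289, 0.0326, 0.126]
orientation: [[-1.0, -0.011, 0.003], [-0.011, 1.0, -0.005], [-0.003, -0.005, -1.0]]
force: [0.1, 0.3, -0.9]
opening: 0.497
```

```bash
python3 - <<'E'
from h import *
s=manip.observe(); print(s['eef_pos'].round(4),s['opening'],s['force'])
img=knobs('wrist'); save(img,'pics/w15.png')
img=knobs('top'); save(img,'pics/t15.png')
img=knobs('scene'); cv2.imwrite('pics/s15.png',cv2.resize(img[130:320,120:480],None,fx=2.2,fy=2.2))
E
```

```text
[0.6289 0.0326 0.126 ] 0.49727201307912194 [ 0.12985974  0.3283428  -0.90101846]
wrist knob px [102. 250.] 586 circ [ 653.4 -114.1] 11.7 mean [ 652.5 -113.    75. ]
wrist knob px [168. 255.] 718 circ [654.4 -54.9] 11.9 mean [653.5 -54.   75. ]
wrist knob px [249. 257.] 484 circ [653.9   6.1] 11.7 mean [653.    9.2  74.9]
wrist knob px [316. 260.] 264 circ [655.5  60.4] 10.5 mean [654.5  58.3  74.7]
top knob px [143. 253.] 52 circ [493.2 355.2] 9.7 mean [493.  354.3  79.7]
top knob px [144. 279.] 50 circ [424.7 355.3] 10.1 mean [425.6 354.5  79.2]
scene knob px [427. 211.] 58 circ [428.4 357.7] 9.9 mean [428.9 357.7  79.5]
scene knob px [223. 212.] 47 circ [ 656.9 -111.7] 10.4 mean [ 656.5 -111.6   75.9]
scene knob px [243. 220.] 54 circ [656.9 -52.5] 10.0 mean [657.1 -52.9  74.9]
scene knob px [264. 228.] 58 circ [657.2   6.3] 11.7 mean [656.8   6.7  75.3]
scene knob px [422. 228.] 69 circ [496.8 359.2] 12.0 mean [495.9 358.6  79. ]
scene knob px [287. 236.] 61 circ [657.   67.2] 10.7 mean [657.5  67.2  75.2]
scene knob px [448. 285.] 15 circ [653.9 446.6] 4.1 mean [655.3 446.3  94.8]
```

View pics/w15.png

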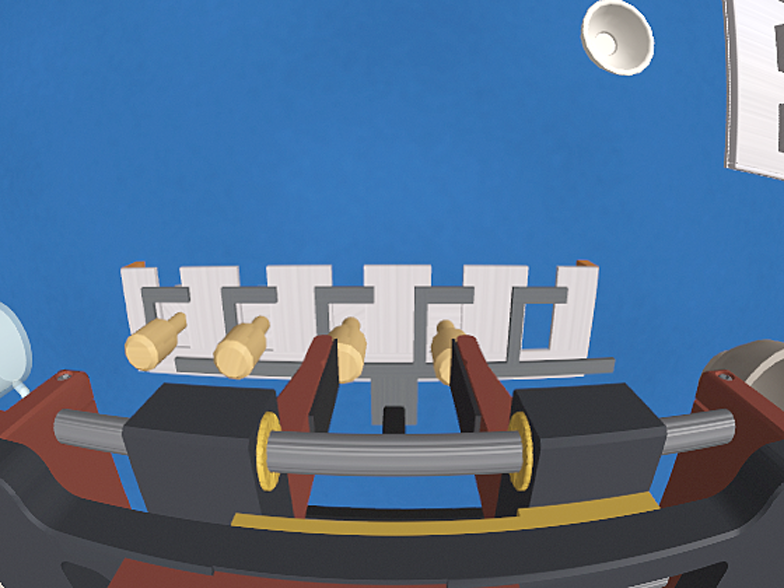

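View pics/s15.png

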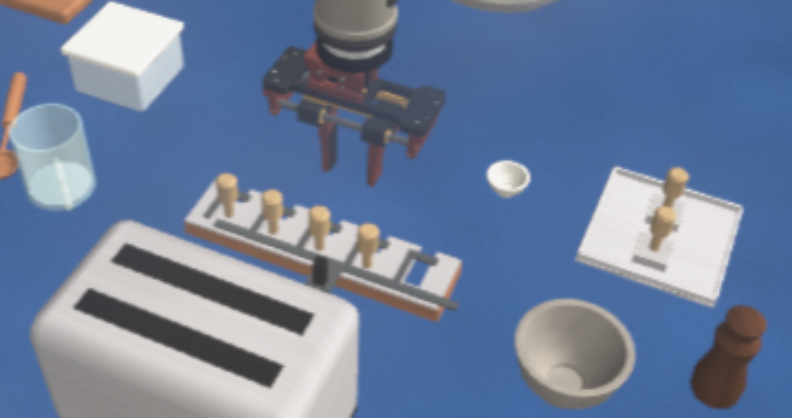

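>>> send_rows(linear=[[0,0,2],[0,0,5],[-2,0,8],[-4,0,10],[-4,0,10],[-4,0,10],[-4,0,10]], yaw=[0,0,0,0,0,0,0])

```text
time_s: 52.2
eef_pos: [0.5903, 0.0326, 0.225]
orientation: [[-1.0, -0.01, 0.002], [-0.01, 1.0, -0.003], [-0.002, -0.003, -1.0]]
force: [-0.5, -0.1, -0.2]
opening: 0.5
```

```bash
python3 - <<'E'
from h import *
img,d,P,C=wcloud(); cv2.imwrite('pics/o16.png',ortho(img,C,.027,.58,.74,-.18,.2))
img=knobs('top'); save(img,'pics/t16.png')
E
```

```text
top knob px [143. 253.] 52 circ [493. 355.] 9.9 mean [493.2 354.9  79.6]
top knob px [144. 279.] 50 circ [425.5 354.3] 10.2 mean [426.  354.2  79.7]
```

View pics/o16.png

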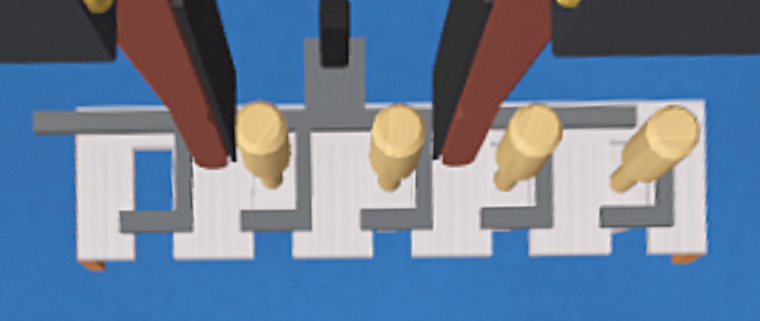

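View pics/t16.png

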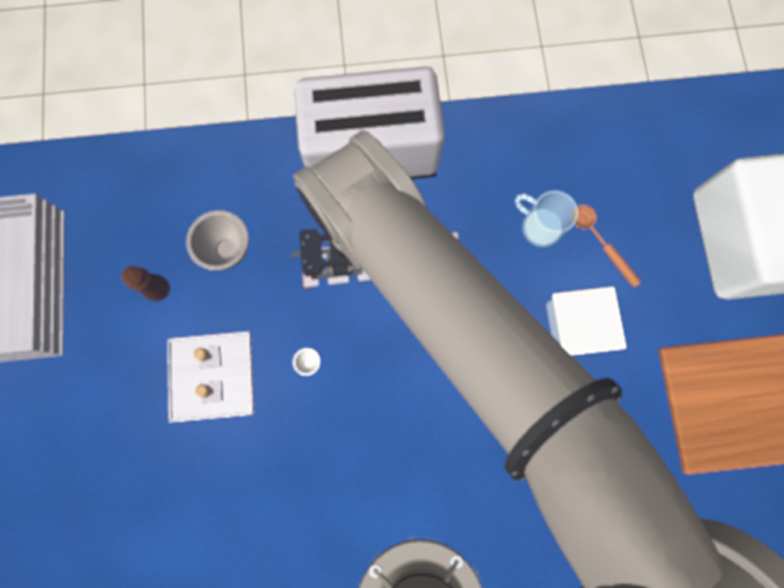

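```bash
python3 -c "
from plant import manip; print(manip.close_job())"
```

```text
the job is handed in; nothing more can be done
None
```

I finished the job and handed it in at about 52 s of the 210 s allowed. No verdict is reported at hand-in, so what follows rests on my own last checks.

- **Keeper:** I slid it open 28.2 mm. Once all the stamps were in, I slid it 28.0 mm back to its locked stop, where the comb lines up with its starting position in the wrist picture.
- **Square stamps:** both stand upright in the tray, at about (0.493, 0.357) and (0.427, 0.357). Their knob tops read 79 mm, which is the 75 mm stamp height plus the 4 mm tray floor.
- **Round stamps:** three stood on the counter. They are now in the slots at rack y = -120, -60 and 0 mm, and the one already in the rack stays at +60 mm. All four knob tops read about 75 mm, with centres about 41 to 42 mm behind the mouth edge. A toe lies across every slot in front of the stems.
- **Other things on the counter:** none looks moved in the last pictures. I compared these by eye and did not measure them again. The gripper was open and clear of everything at hand-in.

The scene camera read x 2 to 4 mm higher than the wrist and top cameras, and y about 2 mm higher. This is about what the calibration allows, so I used the wrist readings for grasps. I noticed no knocked stamp and no slackened grip, and no check failed.

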